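Put three carved finials back on their own pedestals

ROBOT

A 7-joint arm with a two-finger parallel gripper is mounted at the origin on the work surface. World frame = base frame: x ahead of the robot, y to its left, z up, the work surface at z = 0. Lengths are in m, angles in rad, forces in N, time in s.
With the tool pointing down it reaches from about 0.4 to 0.85 m from the base axis. Payload 10.4 kg.
Tool frame: the origin (TCP) lies between the finger pads; the fingertips stand 25 mm ahead of it and the grasp point (between the pads) lies 6 mm ahead of it; z points along the fingers, y is the line along which they close (so a half turn about z gives the same grasp; the last joint's range is limited). The gripper opens to 87 mm and grips with 3 to 60 N. Pads are 19 mm wide; open, the fingers measure 117 mm over their backs; the gripper's body (75 mm by 190 mm) begins 51 mm behind the grasp point.
Start: joints at [1.109, 0.332, -0.065, 1.46, 0.022, 1.35, -0.088], TCP at [0.266, -0.566, 0.248] pointing down, gripper open.
Joint ranges: [-2.6, 2.6], [-0.5, 2.12], [-1.47, 1.34], [0.16, 2.42], [-1.27, 4.41], [0.06, 2.06], [-2.6, 2.6]. Speed limits (rad/s): [2.22, 2.22, 2.79, 2.79, 3.14, 3.14, 3.14].

INTERFACE

Orientations are given as [roll, pitch, yaw] about the fixed x, y, z axes, in that order (R = Rz(yaw) Ry(pitch) Rx(roll)).
In Python, from workcell import env, optics, sign_off gives the robot as it stands. The module is installed in compiled form; this text tells all that it offers.
- The arm moves only by the tool servo_tool, never from a script. Its arguments are lists of equal length, an entry for each row: "xyz": the shift along the tool's x, y, z normalised to -1 to 1, where 1 is 40 cm, a list of three; "dr": the turn, a rotation vector about the tool's x, y, z normalised to -1 to 1, where 1 is pi rad, a list of three; "gripper": the opening, from -1 (shut) to 1 (fully open). A call has 1 to 10 rows; each row shifts and turns the commanded pose from where the row before left it, along the tool's axes as they then stand; what a row does not reach is not made up. A row lasts 1/12 s, in which the tool goes at most 41.7 mm and 7.16 degrees, less where a joint would pass 70% of its speed; a pose out of reach is approached as far as the arm can. A call with a number of a shift or a turn outside -1 to 1 is refused whole. A call with a gripper value outside its range is refused whole. The fingers move at their own pace and stop on an object; the grip force is fixed at half the most. Time passes only in rows, so rows that do not move let the fingers close. It gives the time, the measured TCP pose, the force, the opening and the grip force at its end, in the units of the state.
- env.state(): the state, without advancing time (a new reading comes with each control period).
- optics.grab_frame(name): name is "scene" or "top" or "wrist"; returns the picture (420x560x3 uint8, blue, green, red); there is no depth.
- optics.camera_model(name): a dict with "intrinsics" (3x3 intrinsics, pixels), "extrinsics" (4x4, takes a point from world to camera coordinates). Camera axes: x right, y down, z forward; pixel columns grow to the right and rows downward; lengths in m; the calibration is good to about 2 mm. The wrist camera is an equidistant fisheye: a pixel r from the principal point sees the ray r / f radians off the axis. A picture is of the moment at which its call begins: read the wrist's pose just before it. camera_model takes no time and is no camera call; for the wrist camera it gives the pose at the moment of the call.
- sign_off(): hands the job in; it is judged then, once.
The state is a dict: "time": time; "joints": joint angles; "dq": joint speeds; "tau": joint torques, N m; "position": TCP position; "eef_rot": TCP orientation; "wrist_force": force on the tool from outside, world axes, zero at the start; "torque": the same for the moment, N m; "width": opening from 0.0 (shut) to 1.0 (fully open); "grip_force": force on a finger pad.
Only numpy, scipy, OpenCV 4.12 (cv2) and the standard library are available. Lean on these libraries where they do the work, as an engineer would, in place of code of your own. Each camera call takes 0.05 s, during which the arm holds its last target. There are 200 camera calls.

TASK

The three carved stone finials are standing on the wrong pedestals. First set one aside on the empty wooden board to make room, then shift them round until each stands upright in the middle of the pedestal whose top has the same outline as its foot (round on round, square on square, oblong on oblong), with straight edges parallel to the pedestal's edges. Do not tip any of them over.

Things in the scene. Friction and masses are not known exactly. Their poses are not given: they have to be found in the camera images.
- acorn: Acorn finial, round all over, 90 mm tall, about 0.36 kg. Loose, pale limestone, origin at the centre of its underside, z up. Round foot 66 mm across and 14 mm high, thin neck, then a straight-sided drum 50 mm across from 33 to 64 mm above the underside (grip it there, at about 48 mm), then a tapering dome to 90 mm. Its yaw does not matter.
- pyramid: Pyramid finial, square, 90 mm tall, about 0.38 kg. Loose, pale limestone, origin at the centre of its underside, z up. Square foot 62 x 62 mm, 16 mm high, thinner neck, then a square block 46 x 46 mm from 32 to 64 mm above the underside (grip it across two facing sides, at about 48 mm), then a four-sided pyramid to 90 mm. x and y axes are parallel to its sides.
- gable: Gabled finial, oblong with a roof-shaped top, 86 mm tall, about 0.45 kg. Loose, pale limestone, origin at the centre of its underside, z up. Oblong foot 84 mm (along x) x 52 mm (along y), 16 mm high, thinner neck, then a block 74 mm (x) x 44 mm (y) from 32 to 64 mm above the underside (grip it across its 44 mm width, along y, at about 48 mm), then a gable roof with its ridge along x at 86 mm.
- ped_round: Fixed pedestal of darker grey stone, round, 120 mm across at its base, flat top 112 mm across at 40 mm above its origin. Origin at the centre of its underside, on the bench. Its position is shuffled, as is that of the other pedestals and the board.
- ped_square: Fixed pedestal of darker grey stone, square, base 104 x 104 mm, flat top 98 x 98 mm at 40 mm above its origin (centre of the underside, on the bench); x and y axes parallel to its sides.
- ped_oblong: Fixed pedestal of darker grey stone, oblong, base 130 mm (x) x 84 mm (y), flat top 124 x 78 mm at 40 mm above its origin (centre of the underside, on the bench).
- board: Fixed square plywood board lying on the bench, 130 x 130 mm, 18 mm thick, empty: the free spot. Origin at the centre of its underside; its flat top is 18 mm above it. Low tools and stone offcuts (not to be handled) lie about between the pedestals and the board, the highest a lying mallet of 70 mm, the rest under 40 mm.
Things that resemble listed ones, but are neither listed nor needed, are in the scene too. Leave any orange or red look-alike of the ped_square alone.

How it is judged:
By the outcome, as a careful person would: the job done as asked, in the order asked, and still so for the second after the job is handed in, with the robot touching nothing.
It also fails if it takes over 112 s, if anything falls off the work surface, if the arm or the gripper's body presses on something with over 40 N, if the wrist force passes 120 N, or if a joint passes its speed limit or range.

## Working session

There is one attempt and no reset: what is moved stays moved. The work goes in short steps, Python scripts to look and compute and a tool call to move; the robot and the scene stay as the last step left them, time stands still between calls to the robot, and variables do not carry over. Pictures are saved under pics/ and viewed, at most 14 in all, crops included, and the job is handed in when it is done.

Besides the shell and the picture viewer there is one more tool, called after ">>>" by a JSON object that holds its "name" and its "arguments", one argument or row to a line. servo_tool: Moves the arm, as the interface text tells. Its arguments: {"type":"object","properties":{"xyz":{"type":"array"},"dr":{"type":"array"},"gripper":{"type":"array"}},"required":["xyz","dr","gripper"]}

```bash
mkdir -p pics; python3 - <<'E'
from workcell import env, optics
import cv2
for n in ("scene","top"):
    cv2.imwrite(f"pics/{n}0.png",optics.grab_frame(n))
    m=optics.camera_model(n);print(n,m["intrinsics"],m["extrinsics"].round(4))
s=env.state();print(s)
E
```

```text
scene [[491.87577523   0.         273.62979911]
 [  0.         491.87577523 209.78260628]
 [  0.           0.           1.        ]] [[-0.156   0.9876 -0.0202  0.0294]
 [ 0.576   0.0743 -0.8141 -0.2192]
 [-0.8024 -0.1386 -0.5804  1.7302]
 [ 0.      0.      0.      1.    ]]
top [[476.50413011   0.         281.57712892]
 [  0.         476.50413011 208.38040683]
 [  0.           0.           1.        ]] [[-0.0079 -0.9999  0.0138  0.0236]
 [-0.9805  0.0051 -0.1962  0.4316]
 [ 0.1961 -0.0151 -0.9805  1.1757]
 [ 0.      0.      0.      1.    ]]
{'time': 0.1, 'joints': array([ 1.10937895,  0.33282056, -0.06471541,  1.4608117 ,  0.02160087,
        1.34989174, -0.0885054 ]), 'dq': array([ 0.00106538, -0.00018202, -0.0008714 , -0.00187474,  0.00080929,
       -0.0015486 ,  0.00014894]), 'tau': array([ 2.09175851e-03, -6.24543142e+01,  2.51125050e-02, -3.90715599e+01,
       -6.13574451e-02,  3.66224174e-02,  1.17998820e-04]), 'position': array([ 0.26542584, -0.56551497,  0.24684788]), 'eef_rot': array([-3.14035779e+00,  4.93725652e-05,  4.38845017e-01]), 'wrist_force': array([ 0.05853411, -0.25647451,  0.84770924]), 'torque': array([ 0.02673128,  0.03191926, -0.03334671]), 'grip_force': 0.0, 'width': 1.0001888661023741}
```

View pics/top0.png

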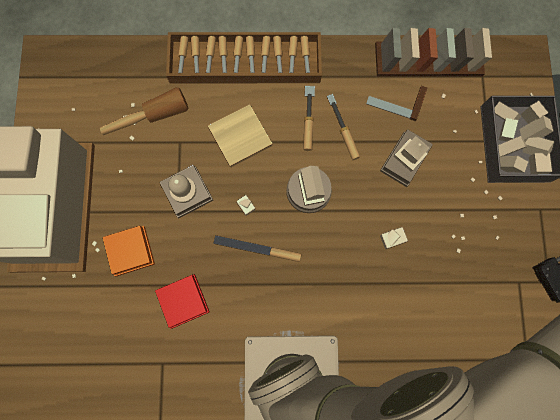

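View pics/scene0.png

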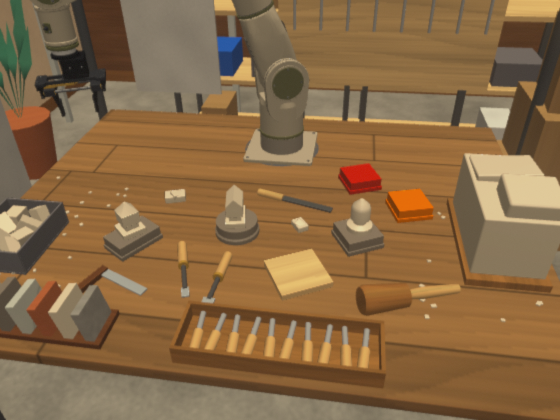

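The top view shows an acorn at (181,187) on the square pedestal, the gable at (312,187) on the round one, and the pyramid at (408,155) on the oblong one. The board is at (240,134). Square-pedestal candidates are the grey one at (186,190), the orange at (128,250) and the red at (182,300). The grey one fits the "darker grey stone" description, and the orange and red are decoys. I'll confirm this in an enlarged crop.

```bash
cat > h.py <<'E'
import cv2, numpy as np
from workcell import env, optics
def ray(n,px,m=None):
    m=m or optics.camera_model(n);K=np.array(m["intrinsics"]);E=np.array(m["extrinsics"]);R,t=E[:3,:3],E[:3,3]
    v=(np.array(px,float)-K[:2,2])/K[0,0]
    if n=="wrist":
        r=np.linalg.norm(v);d=np.array([*(v/r*np.sin(r)),np.cos(r)])
    else: d=np.array([*v,1])
    return -R.T@t, R.T@d/np.linalg.norm(d)
def plane(n,px,z,m=None):
    c,d=ray(n,px,m);return c+d*(z-c[2])/d[2]
def cross(rays):
    A=sum(np.eye(3)-np.outer(d,d) for c,d in rays);b=sum((np.eye(3)-np.outer(d,d))@c for c,d in rays)
    p=np.linalg.solve(A,b);return p,max(np.linalg.norm(np.cross(p-c,d)) for c,d in rays)
E
python3 - <<'E'
import cv2,numpy as np
t=cv2.imread("pics/top0.png");s=cv2.imread("pics/scene0.png")
def c(i,x,y,w=66,h=50):return cv2.resize(i[y-h//2:y+h//2,x-w//2:x+w//2],None,fx=4,fy=4,interpolation=cv2.INTER_CUBIC)
a=[c(t,186,190),c(t,311,187),c(t,407,157)];b=[c(s,360,225,66,70),c(s,237,215,66,70),c(s,131,228,66,70)]
cv2.imwrite("pics/crop0.png",np.vstack([np.hstack(a),np.hstack(b)]))
E
```

```text
(no output)
```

View pics/crop0.png

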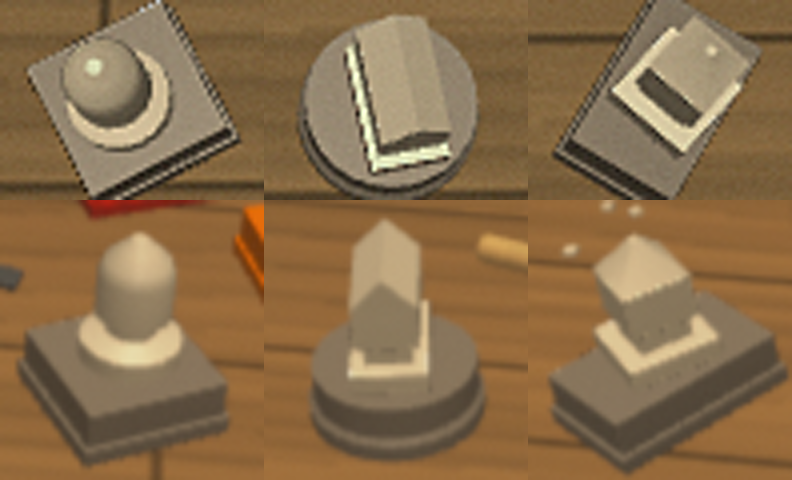

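The crops confirm the grey square, round and oblong pedestals carrying the acorn, gable and pyramid, and the colours match the description. Next come rough positions from the saturation mask, with heights triangulated across the two views.

```bash
python3 - <<'E'
from h import *
t=cv2.imread("pics/top0.png")
# acorn tip, gable ridge ends, pyramid tip in top/scene ; crop offsets (4x)
T=lambda cx,cy,u,v,i,h=50:(cx-33+u/4-264*i/4-.4,cy-h//2+v/4-.4)
pairs={"acorn tip":(T(186,190,93,66,0),T(360,225,139,233-200,0,70)),
"pyr tip":(T(407,157,712,50,2),T(131,228,633,234-200,2,70)),
"gable ridge near":(T(311,187,412,136,1),T(237,215,384,284-200,1,70)),
"gable ridge far":(T(311,187,395,18,1),T(237,215,384,222-200,1,70)),
"sq right corner":(T(186,190,236,136,0),T(360,225,27,335-200,0,70)),
"sq top corner":(T(186,190,160,3,0),T(360,225,92,418-200,0,70)),
}
for k,(a,b) in pairs.items(): p,e=cross([ray("top",a),ray("scene",b)]);print(k,p.round(4),round(e,4))
for k,p in dict(sq=(184,190),rd=(311,186),ob=(407,154)).items(): print(k,plane("top",p,.04).round(3))
print("board",[plane("top",p,.018).round(3) for p in [(208,121),(251,105),(272,147),(229,165)]])
m=optics.camera_model("wrist");print(m["intrinsics"],np.array(m["extrinsics"]).round(3), env.state()["position"])
cv2.imwrite("pics/w0.png",optics.grab_frame("wrist"))
E
```

```text
acorn tip [0.4813 0.2723 0.1329] 0.0013
pyr tip [ 0.5723 -0.317   0.1331] 0.0012
gable ridge near [ 0.4571 -0.0633  0.0785] 0.002
gable ridge far [ 0.5088 -0.0467  0.1623] 0.0011
sq right corner [0.4608 0.2033 0.0305] 0.0018
sq top corner [0.5488 0.2513 0.0363] 0.0007
sq [0.482 0.272 0.04 ]
rd [ 0.491 -0.056  0.04 ]
ob [ 0.577 -0.311  0.04 ]
board [array([0.679, 0.217, 0.018]), array([0.724, 0.101, 0.018]), array([0.604, 0.045, 0.018]), array([0.555, 0.159, 0.018])]
[[325.1922621    0.         277.55287714]
 [  0.         325.1922621  215.61341501]
 [  0.           0.           1.        ]] [[ 0.425 -0.905 -0.002 -0.625]
 [-0.864 -0.406  0.297 -0.038]
 [-0.27  -0.125 -0.955  0.392]
 [ 0.     0.     0.     1.   ]] [ 0.26542584 -0.56551497  0.24684788]
```

View pics/w0.png

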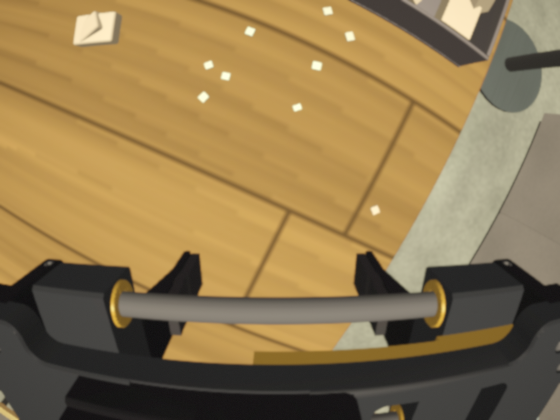

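The wrist picture shows bare bench and one offcut at (97,28), with image x along tool y and the camera looking ahead along tool x. The tips come out at z ≈ 0.133, against 0.130 expected. I'll go to a viewpoint for the pyramid.

>>> {"name": "servo_tool", "arguments": {
  "xyz": [
    [0.078,-0.065,0],
    [0.078,-0.065,0],
    [0.078,-0.065,0],
    [0.078,-0.065,0],
    [0.078,-0.065,0],
    [0.078,-0.065,0],
    [0.078,-0.065,0],
    [0.078,-0.065,0],
    [0.078,-0.065,0],
    [0,0,0]
  ],
  "dr": [
    [0,0,0],
    [0,0,0],
    [0,0,0],
    [0,0,0],
    [0,0,0],
    [0,0,0],
    [0,0,0],
    [0,0,0],
    [0,0,0],
    [0,0,0.038]
  ],
  "gripper": [1,1,1,1,1,1,1,1,1,1]
}}

```text
time: 0.98
position: [0.4238, -0.2267, 0.2479]
eef_rot: [-3.141, -0.002, 0.331]
wrist_force: [0.9, 1.4, -0.4]
width: 0.999
grip_force: 0.0
```

>>> {"name": "servo_tool", "arguments": {
  "xyz": [
    [0,0,0],
    [0,0,0],
    [0,0,0],
    [0,0,0],
    [0,0,0],
    [0,0,0],
    [0,0,0],
    [0,0,0],
    [0,0,0]
  ],
  "dr": [
    [0,0,0.038],
    [0,0,0.038],
    [0,0,0.038],
    [0,0,0.038],
    [0,0,0.038],
    [0,0,0.038],
    [0,0,0.038],
    [0,0,0],
    [0,0,0]
  ],
  "gripper": [1,1,1,1,1,1,1,1,1]
}}

```text
time: 1.73
position: [0.4202, -0.2346, 0.2474]
eef_rot: [3.142, 0.0, -0.513]
wrist_force: [-0.2, 0.5, -0.4]
width: 0.998
grip_force: 0.0
```

```bash
python3 - <<'E'
from h import *
import pickle
m=optics.camera_model("wrist");i=optics.grab_frame("wrist");pickle.dump((m,i),open("w1.pkl","wb"))
cv2.imwrite("pics/w1.png",i);s=env.state();print(s["position"],s["eef_rot"],np.linalg.inv(m["extrinsics"])[:3,3])
E
```

```text
[ 0.42025968 -0.23461872  0.247436  ] [ 3.14156122e+00  1.66033602e-04 -5.11863532e-01] [ 0.49072293 -0.27573349  0.38513719]
```

View pics/w1.png

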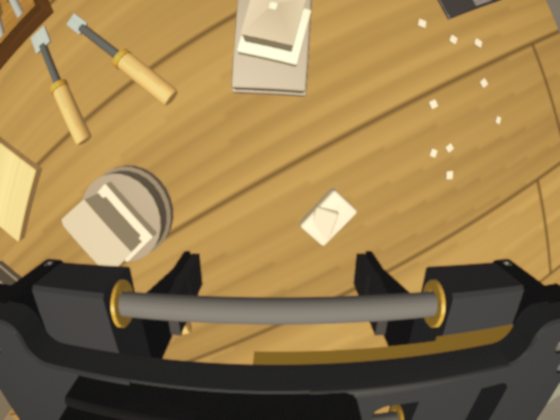

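The pyramid on the oblong pedestal is at (272,20), near the top edge, and the gable on the round one is at (115,220). The camera tilts back toward the fingers, so I'll put the pedestal at the camera's nadir, near pixel row 118.

>>> {"name": "servo_tool", "arguments": {
  "xyz": [
    [0.077,-0.01,0],
    [0.077,-0.01,0],
    [0.077,-0.01,0],
    [0,0,0],
    [0,0,0],
    [0,0,0]
  ],
  "dr": [
    [0,0,0],
    [0,0,0],
    [0,0,0],
    [0,0,0],
    [0,0,0],
    [0,0,0]
  ],
  "gripper": [1,1,1,1,1,1]
}}

```text
time: 2.28
position: [0.5063, -0.2696, 0.2472]
eef_rot: [-3.142, 0.001, -0.514]
wrist_force: [-1.0, 0.4, 0.0]
width: 1.003
grip_force: 0.0
```

```bash
cat >> h.py <<'E'
def snap(k):
    import pickle
    m=optics.camera_model("wrist");i=optics.grab_frame("wrist");pickle.dump((m,i),open(k+".pkl","wb"))
    s=env.state();print("tcp",s["position"].round(4),"rot",s["eef_rot"].round(4),"cam",np.linalg.inv(m["extrinsics"])[:3,3].round(4));return m,i
def rect(m,i,c,z,half=.1,ppm=2000):
    """bird's-eye picture of plane z about c: col = (x-c0+half)*ppm, row=(y-c1+half)*ppm"""
    g=np.arange(0,2*half,1/ppm)-half;X,Y=np.meshgrid(g+c[0],g+c[1]);P=np.stack([X,Y,0*X+z,0*X+1],-1)@np.array(m["extrinsics"]).T
    K=np.array(m["intrinsics"]);q=np.hypot(P[...,0],P[...,1]);a=np.arctan2(q,P[...,2])/q
    return cv2.remap(i,(K[0,0]*a*P[...,0]+K[0,2]).astype("f4"),(K[0,0]*a*P[...,1]+K[1,2]).astype("f4"),cv2.INTER_LINEAR)
def big(mask,c,half=.1,ppm=2000):
    mask=cv2.morphologyEx(mask.astype("u1"),cv2.MORPH_OPEN,np.ones((5,5)))
    k=max(cv2.findContours(mask,cv2.RETR_EXTERNAL,cv2.CHAIN_APPROX_NONE)[0],key=cv2.contourArea)
    return (k[:,0]/ppm-half+np.array(c)).astype("f4")
def box(P):
    (x,y),(w,h),a=cv2.minAreaRect(P*1000);return np.round([x/1000,y/1000,w,h,a],4)
E
python3 - <<'E'
from h import *
m,i=snap("w2");c=(.577,-.311);r=rect(m,i,c,.04)
h=cv2.cvtColor(r,cv2.COLOR_BGR2HSV);cv2.imwrite("pics/w2.png",np.hstack([r,cv2.cvtColor(h[...,1],cv2.COLOR_GRAY2BGR)]))
print(h[200,20],h[20,200],h[::25,200])
E
```

```text
tcp [ 0.5061 -0.2696  0.2476] rot [ 3.1414e+00  2.0000e-04 -5.1460e-01] cam [ 0.5768 -0.3109  0.3849]
[ 19 143 198] [ 19 144 195] [[ 19 143 195]
 [ 19 144 195]
 [ 19 144 195]
 [ 19 143 196]
 [ 20  60 211]
 [ 20  63 233]
 [ 20  63 231]
 [ 20  64 228]
 [ 20  63 232]
 [ 20  62 234]
 [ 24  49 244]
 [ 19  61 208]
 [ 19 143 200]
 [ 19 143 200]
 [ 19 143 200]
 [ 19 143 200]]
```

View pics/w2.png

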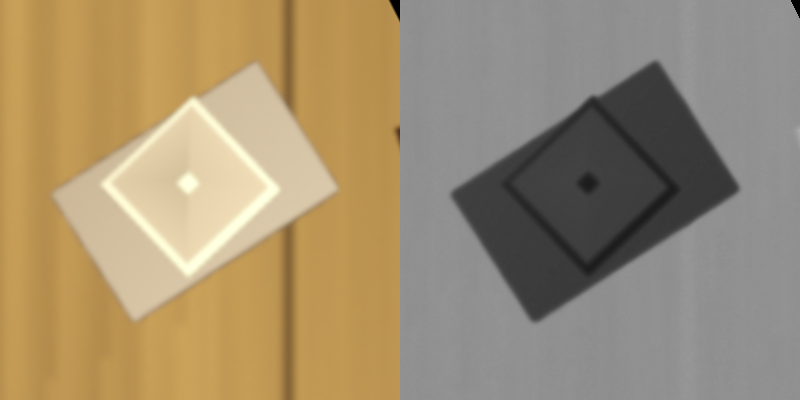

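The rectified view shows the oblong top at (195,190) and the pyramid's bright square foot ring turned about 45°, with its tip at (188,184). Now I'll measure both.

```bash
cat >> h.py <<'E'
def measure(m,i,c,zp=.04,zf=.056,vt=243):
    r=rect(m,i,c,zp);h=cv2.cvtColor(r,cv2.COLOR_BGR2HSV);ped=big(h[...,1]<103,c)
    r=rect(m,i,c,zf);h=cv2.cvtColor(r,cv2.COLOR_BGR2HSV);foot=big((h[...,2]>vt)&(h[...,1]<90),c)
    print("ped",box(ped),"foot",box(foot));return ped,foot
def gopx(k):
    pass
E
python3 - <<'E'
from h import *
import pickle
m,i=pickle.load(open("w2.pkl","rb"));c=(.577,-.311)
for vt in (236,240,244):ped,foot=measure(m,i,c,vt=vt)
B=cv2.boxPoints(cv2.minAreaRect(ped*1000))/1000
m1,i1=pickle.load(open("w1.pkl","rb"))
# near corners: refine in w1
g=cv2.cvtColor(i1,cv2.COLOR_BGR2HSV)[...,1];p=cv2.cornerSubPix(g,np.array([[[234,94]],[[305,94]]],"f4"),(5,5),(-1,-1),(3,50,.01))[:,0]
C2=np.linalg.inv(m["extrinsics"])[:3,3]
for q in p:
    a=plane("wrist",q,.04,m1);b=B[np.argmin(np.linalg.norm(B-a[:2],axis=1))]
    d=np.array([*b,.04])-C2;print(q,a.round(4),b.round(4),[x.round(4) if hasattr(x,'round') else x for x in cross([ray("wrist",q,m1),(C2,d/np.linalg.norm(d))])])
# tip
r=rect(m,i,c,.13);gr=cv2.cvtColor(r,cv2.COLOR_BGR2HSV)
tip=np.array([188,184])/2000-.1+c; d=np.array([*tip,.04])-C2;d/=np.linalg.norm(d);print("tip@.13",C2+d*(.13-C2[2])/d[2])
E
```

```text
ped [  0.5739  -0.3163  80.3371 124.0877  57.2251] foot [ 0.5726 -0.3171 60.7225 60.9928 46.6847]
ped [  0.5739  -0.3163  80.3371 124.0877  57.2251] foot [ 0.5726 -0.3172 60.4217 60.4423 46.6683]
ped [  0.5739  -0.3163  80.3371 124.0877  57.2251] foot [ 0.5726 -0.3171 59.7821 60.0233 46.8183]
[231.63506  91.78271] [ 0.5387 -0.2477  0.04  ] [ 0.5435 -0.2489] [array([ 0.5415, -0.2458,  0.0209]), np.float64(0.0003)]
[305.49026  95.55539] [ 0.4969 -0.3127  0.04  ] [ 0.5    -0.3165] [array([ 0.4968, -0.3156,  0.0235]), np.float64(0.0012)]
tip@.13 [ 0.5725051  -0.31688764  0.13      ]
```

The pyramid is at (0.5726, -0.3171) with yaw 46.7°. The oblong top measures 124 x 80 at z = 0.04, which matches its stated size and height. Next is the gable on the round pedestal.

>>> {"name": "servo_tool", "arguments": {
  "xyz": [
    [-0.071,-0.064,0],
    [-0.071,-0.064,0],
    [-0.071,-0.064,0],
    [-0.071,-0.064,0],
    [-0.071,-0.064,0],
    [-0.071,-0.064,0],
    [-0.071,-0.064,0],
    [0,0,0],
    [0,0,0],
    [0,0,0]
  ],
  "dr": [
    [0,0,0],
    [0,0,0],
    [0,0,0],
    [0,0,0],
    [0,0,0],
    [0,0,0],
    [0,0,0],
    [0,0,0],
    [0,0,0],
    [0,0,0]
  ],
  "gripper": [1,1,1,1,1,1,1,1,1,1]
}}

```text
time: 3.17
position: [0.4218, -0.0164, 0.2479]
eef_rot: [3.141, -0.002, -0.516]
wrist_force: [-0.2, -0.4, -0.1]
width: 0.996
grip_force: 0.0
```

```bash
python3 - <<'E'
from h import *
m,i=snap("w3");c=(.491,-.056)
ped,foot=measure(m,i,c,vt=240)
print("circ",cv2.minEnclosingCircle(ped*1000),np.sqrt(cv2.contourArea(ped*1000)*4/np.pi),(ped.max(0)+ped.min(0))/2)
r=rect(m,i,c,.04)
h=cv2.cvtColor(rect(m,i,c,.056),cv2.COLOR_BGR2HSV)
cv2.imwrite("pics/w3.png",np.hstack([r,cv2.cvtColor(((h[...,2]>240)&(h[...,1]<90)).astype('u1')*255,cv2.COLOR_GRAY2BGR)]))
E
```

```text
tcp [ 0.422  -0.0169  0.2478] rot [ 3.1411e+00 -1.1000e-03 -5.1710e-01] cam [ 0.492  -0.0576  0.3858]Traceback (most recent call last):
  File "<stdin>", line 3, in <module>
  File "h.py", line 32, in measure
    r=rect(m,i,c,zf);h=cv2.cvtColor(r,cv2.COLOR_BGR2HSV);foot=big((h[...,2]>vt)&(h[...,1]<90),c)
                                                              ~~~^^^^^^^^^^^^^^^^^^^^^^^^^^^^^^^
  File "h.py", line 26, in big
    k=max(cv2.findContours(mask,cv2.RETR_EXTERNAL,cv2.CHAIN_APPROX_NONE)[0],key=cv2.contourArea)
ValueError: max() iterable argument is empty
```

```bash
python3 - <<'E'
from h import *
import pickle
m,i=pickle.load(open("w3.pkl","rb"));c=(.491,-.056)
r=rect(m,i,c,.056);h=cv2.cvtColor(r,cv2.COLOR_BGR2HSV)
print(h[100:300:12,200].tolist())
ped=big(cv2.cvtColor(rect(m,i,c,.04),cv2.COLOR_BGR2HSV)[...,1]<103,c)
print("circ",cv2.minEnclosingCircle(ped*1000),np.sqrt(cv2.contourArea(ped*1000)*4/np.pi),(ped.max(0)+ped.min(0))/2)
cv2.imwrite("pics/w3.png",np.hstack([r,cv2.cvtColor(h[...,1]*2,cv2.COLOR_GRAY2BGR)]))
E
```

```text
[[18, 88, 191], [19, 59, 206], [18, 60, 208], [18, 60, 209], [19, 60, 208], [20, 65, 223], [20, 65, 223], [20, 66, 224], [20, 65, 223], [20, 66, 224], [20, 66, 224], [20, 66, 224], [20, 66, 224], [20, 63, 221], [18, 58, 214], [19, 57, 213], [19, 57, 213]]
circ ((488.28887939453125, -53.085689544677734), 57.0206298828125) 112.36228972045153 [ 0.4885 -0.0525]
```

View pics/w3.png

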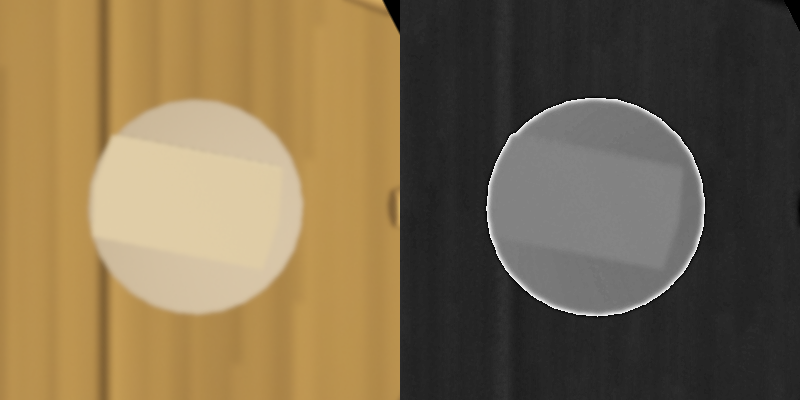

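The rectified view shows the round top, circular and 112 mm across, centred near (195,207). The gable covers its own foot there, so its eaves at z = 0.104 have to be measured instead.

```bash
python3 - <<'E'
from h import *
import pickle
m,i=pickle.load(open("w3.pkl","rb"));c=(.491,-.056)
ped=big(cv2.cvtColor(rect(m,i,c,.04),cv2.COLOR_BGR2HSV)[...,1]<103,c)
A=np.c_[2*ped,np.ones(len(ped))];s=np.linalg.lstsq(A,(ped**2).sum(1),rcond=None)[0];print("round fit",s[:2],"r",np.sqrt(s[2]+s[:2]@s[:2]))
for z in (.056,.104,.126):
    h=cv2.cvtColor(rect(m,i,c,z),cv2.COLOR_BGR2HSV).astype(int)
    g=big((h[...,2]>217)&(h[...,1]<90)&(h[...,1]>61),c);P=cv2.approxPolyDP(g*1000,4,True)[:,0]
    print(z,box(g),P.round(1).tolist())
E
```

```text
round fit [ 0.48845339 -0.0525613 ] r 0.056178236857454676
0.056 [ 4.84300e-01 -5.51000e-02  9.33489e+01  5.23937e+01  1.10036e+01] [[447.5, -86.5], [438.5, -64.0], [439.0, -38.5], [522.5, -23.5], [531.0, -72.0]]
0.104 [ 4.85300e-01 -5.54000e-02  7.94993e+01  4.46496e+01  1.07843e+01] [[454.5, -83.0], [446.5, -64.0], [446.5, -41.5], [518.0, -28.5], [525.0, -70.0]]
0.126 [ 4.85800e-01 -5.55000e-02  7.32181e+01  4.13343e+01  1.04915e+01] [[457.0, -80.5], [450.5, -42.5], [516.0, -31.0], [522.5, -69.0]]
```

The gable is at about (0.485, -0.056) with yaw 10.8°, and the round pedestal is at (0.4885, -0.0526). Next is the acorn on the square pedestal.

>>> {"name": "servo_tool", "arguments": {
  "xyz": [
    [-0.054,-0.088,0],
    [-0.054,-0.088,0],
    [-0.054,-0.088,0],
    [-0.054,-0.088,0],
    [-0.054,-0.088,0],
    [-0.054,-0.088,0],
    [-0.054,-0.088,0],
    [-0.054,-0.088,0],
    [0,0,0],
    [0,0,0]
  ],
  "dr": [
    [0,0,0],
    [0,0,0],
    [0,0,0],
    [0,0,0],
    [0,0,0],
    [0,0,0],
    [0,0,0],
    [0,0,0],
    [0,0,0],
    [0,0,0]
  ],
  "gripper": [1,1,1,1,1,1,1,1,1,1]
}}

```text
time: 4.05
position: [0.4012, 0.2177, 0.2573]
eef_rot: [-3.115, -0.006, -0.512]
wrist_force: [-0.5, -0.5, -0.2]
width: 1.002
grip_force: 0.0
```

>>> {"name": "servo_tool", "arguments": {
  "xyz": [
    [0,0,0],
    [0,0,0]
  ],
  "dr": [
    [0,0,0],
    [0,0,0]
  ],
  "gripper": [1,1]
}}

```text
time: 4.22
position: [0.4007, 0.2183, 0.2571]
eef_rot: [-3.114, -0.005, -0.511]
wrist_force: [-0.2, 0.3, 1.2]
width: 1.0
grip_force: 0.0
```

```bash
python3 - <<'E'
from h import *
m,i=snap("w4");c=(.482,.272)
r=rect(m,i,c,.04);h=cv2.cvtColor(r,cv2.COLOR_BGR2HSV);ped=big(h[...,1]<103,c);print("sq",box(ped))
# board in same picture
b=(.64,.131);rb=rect(m,i,b,.018);hb=cv2.cvtColor(rb,cv2.COLOR_BGR2HSV);print(hb[200,200],hb[10,200])
print(h[60:330:15,195].tolist())
cv2.imwrite("pics/w4.png",np.hstack([r,rb]))
E
```

```text
tcp [0.4004 0.2189 0.2571] rot [-3.1143 -0.0052 -0.5098] cam [0.4687 0.1745 0.3952]
sq [  0.4844   0.2688 102.1368 106.1891  28.1238]
[0 0 0] [0 0 0]
[[19, 144, 186], [18, 64, 183], [18, 56, 225], [19, 55, 223], [19, 57, 222], [18, 59, 211], [21, 53, 255], [20, 57, 251], [19, 76, 147], [20, 71, 188], [20, 66, 218], [20, 64, 226], [20, 63, 230], [20, 63, 229], [22, 56, 238], [20, 63, 232], [20, 65, 223], [19, 144, 186]]
```

View pics/w4.png

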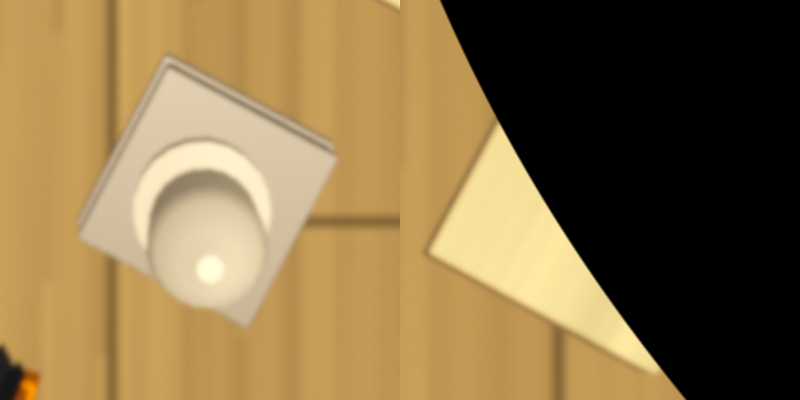

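The view shows the square top with the acorn leaning outward. The arm stopped short with a slight tilt, so I'll check the joints.

```bash
python3 - <<'E'
from h import *
s=env.state();print(s["joints"].round(2))
E
```

```text
[ 0.7  -0.04 -1.23  1.84 -0.05  1.29 -2.6 ]
```

Joint 7 is at its limit of -2.6, so I'll turn the tool the other way, level it and centre the camera on the pedestal.

>>> {"name": "servo_tool", "arguments": {
  "xyz": [
    [0,0,0],
    [0,0,0],
    [0,0,0],
    [0,0,0],
    [0,0,0],
    [0,0,0],
    [0,0,0],
    [0,0,0],
    [0.041,-0.012,0.025],
    [0,0,0]
  ],
  "dr": [
    [0,0,-0.039],
    [-0.009,-0.0016,0],
    [0,0,-0.039],
    [0,0,-0.039],
    [0,0,-0.039],
    [0,0,-0.039],
    [0,0,-0.039],
    [0,0,-0.039],
    [0,0,-0.039],
    [0,0,0]
  ],
  "gripper": [1,1,1,1,1,1,1,1,1,1]
}}

```text
time: 5.1
position: [0.4153, 0.2293, 0.2447]
eef_rot: [-3.141, 0.002, 0.477]
wrist_force: [0.4, -1.2, -1.1]
width: 0.996
grip_force: 0.0
```

>>> {"name": "servo_tool", "arguments": {
  "xyz": [
    [0,0,0],
    [0,0,0]
  ],
  "dr": [
    [0,0,0],
    [0,0,0]
  ],
  "gripper": [1,1]
}}

```text
time: 5.27
position: [0.4132, 0.2302, 0.2471]
eef_rot: [3.139, -0.0, 0.471]
wrist_force: [0.2, -0.9, 0.4]
width: 0.998
grip_force: 0.0
```

```bash
cat >> h.py <<'E'
def circ(P):
    s=np.linalg.lstsq(np.c_[2*P,np.ones(len(P))],(P**2).sum(1),rcond=None)[0];return s[:2].round(4),round(float(np.sqrt(s[2]+s[:2]@s[:2])),4)
def go(x,y,z,yaw=None):
    "tool-axis shift (normalised) to a TCP target, at the yaw now, and the turn; if yaw given, shift after the turn"
    s=env.state();p=s["position"];y0=s["eef_rot"][2];d=np.array([x,y,z])-p;w=y0 if yaw is None else yaw
    c,n=np.cos(w),np.sin(w);t=np.array([c*d[0]+n*d[1],n*d[0]-c*d[1],-d[2]])
    print("shift mm",(t*1000).round(1),"norm",(t/.4).round(4),"rows>=",np.linalg.norm(t)/.0417, "turn norm",0 if yaw is None else round((y0-yaw)/np.pi,4),"tilt",s["eef_rot"].round(4),"j",s["joints"].round(2))
E
python3 - <<'E'
from h import *
m,i=snap("w5");c=(.482,.272)
r=rect(m,i,c,.04);h=cv2.cvtColor(r,cv2.COLOR_BGR2HSV);ped=big(h[...,1]<103,c);print("sq",box(ped))
h=cv2.cvtColor(rect(m,i,c,.054),cv2.COLOR_BGR2HSV);foot=big((h[...,2]>240)&(h[...,1]<90),c);print("foot",circ(foot),box(foot))
b=(.64,.131);rb=rect(m,i,b,.018);hb=cv2.cvtColor(rb,cv2.COLOR_BGR2HSV);print(hb[200:400:50,200].tolist(),hb[390,20])
bd=big((hb[...,1]<128)&(hb[...,1]>80)&(hb[...,2]>220),b);print("board",box(bd),(cv2.approxPolyDP(bd*1000,4,True)[:,0]).round(1).tolist())
go(.48,.272,.25)
cv2.imwrite("pics/w5.png",np.hstack([r,rb]))
E
```

```text
tcp [0.4133 0.2301 0.2474] rot [ 3.1372e+00 -1.1000e-03  4.7050e-01] cam [0.4851 0.2667 0.3848]
sq [ 0.4857  0.2706 98.2886 97.8995 27.8341]
foot (array([0.4816, 0.275 ]), 0.0057) [ 0.4815  0.275  11.     11.     90.    ]
[[23, 101, 239], [23, 102, 234], [23, 104, 224], [18, 136, 143]] [ 19 147 186]
board [  0.6414   0.1309 126.9199 128.209   28.2288] [[616.0, 46.5], [557.0, 157.5], [667.5, 215.0], [724.0, 106.0]]
shift mm [78.4 -7.1 -2.6] norm [ 0.196  -0.0178 -0.0064] rows>= 1.8889614890290307 turn norm 0 tilt [ 3.1372e+00 -1.1000e-03  4.7050e-01] j [ 0.64  0.13 -1.3   1.8   0.13  1.31 -1.79]
```

View pics/w5.png

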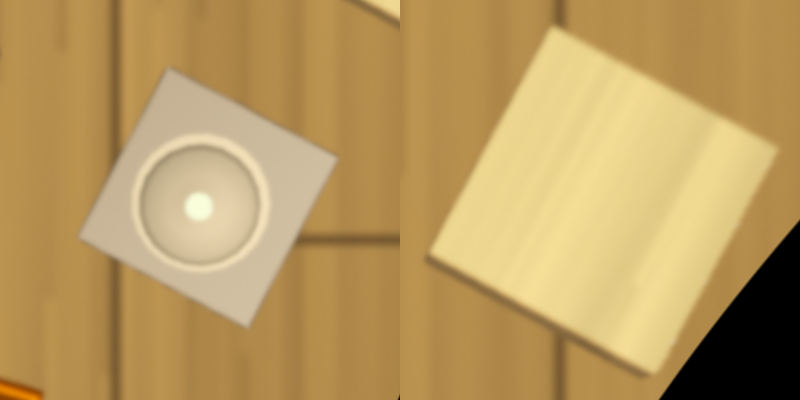

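The square pedestal is at (0.4857, 0.2706) with yaw 27.8° and measures 98 x 98. The acorn tip and foot agree at (0.4825, 0.2732). The board is at (0.6414, 0.1309) with yaw 28.2°. I'll move above the acorn now.

>>> {"name": "servo_tool", "arguments": {
  "xyz": [
    [0.0677,-0.0058,0],
    [0.0677,-0.0058,0],
    [0.0677,-0.0058,0],
    [0,0,0.05],
    [0,0,0.05],
    [0,0,0],
    [0,0,0],
    [0,0,0]
  ],
  "dr": [
    [0,0,0],
    [0,0,0],
    [0,0,0],
    [0,0,0],
    [0,0,0],
    [0,0,0],
    [0,0,0],
    [0,0,0]
  ],
  "gripper": [1,1,1,1,1,1,1,1]
}}

```text
time: 5.98
position: [0.4834, 0.2728, 0.2091]
eef_rot: [3.136, -0.003, 0.471]
wrist_force: [0.1, 0.6, -0.2]
width: 0.996
grip_force: 0.0
```

```bash
python3 - <<'E'
from h import *
print(env.state()["position"]);go(.4825,.2732,.094)
E
```

```text
[0.48337213 0.27278929 0.2090556 ]
shift mm [ -0.6  -0.8 115.1] norm [-0.0015 -0.0019  0.2876] rows>= 2.7592239025486536 turn norm 0 tilt [ 3.1362e+00 -3.1000e-03  4.7080e-01] j [ 0.34  0.43 -1.17  1.66  0.42  1.32 -2.  ]
```

>>> {"name": "servo_tool", "arguments": {
  "xyz": [
    [-0.0015,-0.0019,0.06],
    [0,0,0.06],
    [0,0,0.06],
    [0,0,0.05],
    [0,0,0.03],
    [0,0,0.027],
    [0,0,0],
    [0,0,0],
    [0,0,0]
  ],
  "dr": [
    [0.0017,-0.001,0],
    [0,0,0],
    [0,0,0],
    [0,0,0],
    [0,0,0],
    [0,0,0],
    [0,0,0],
    [0,0,0],
    [0,0,0]
  ],
  "gripper": [1,1,1,1,1,1,1,1,1]
}}

```text
time: 6.73
position: [0.4828, 0.2736, 0.0939]
eef_rot: [-3.14, 0.0, 0.471]
wrist_force: [0.8, 0.6, 0.8]
width: 1.005
grip_force: 0.0
```

>>> {"name": "servo_tool", "arguments": {
  "xyz": [
    [0,0,0],
    [0,0,0],
    [0,0,0],
    [0,0,0],
    [0,0,0],
    [0,0,0],
    [0,0,0],
    [0,0,0],
    [0,0,0],
    [0,0,0]
  ],
  "dr": [
    [0,0,0],
    [0,0,0],
    [0,0,0],
    [0,0,0],
    [0,0,0],
    [0,0,0],
    [0,0,0],
    [0,0,0],
    [0,0,0],
    [0,0,0]
  ],
  "gripper": [0.15,0.15,0.1,0,-0.1,-0.2,-0.4,-0.6,-1,-1]
}}

```text
time: 7.57
position: [0.4821, 0.2732, 0.0926]
eef_rot: [-3.14, 0.002, 0.472]
wrist_force: [-0.3, -0.1, 0.8]
width: 0.56
grip_force: 30.0
```

>>> {"name": "servo_tool", "arguments": {
  "xyz": [
    [0,0,-0.06],
    [0,0,-0.09],
    [0,0,-0.09],
    [0.032,0.083,0],
    [0.032,0.083,0],
    [0.032,0.083,0],
    [0.032,0.083,0],
    [0.032,0.083,0],
    [0.032,0.083,0],
    [0,0,0]
  ],
  "dr": [
    [0,0,0],
    [0,0,0],
    [0,0,0],
    [0,0,0],
    [0,0,0],
    [0,0,0],
    [0,0,0],
    [0,0,0],
    [0,0,0],
    [0,0,0]
  ],
  "gripper": [-1,-1,-1,-1,-1,-1,-1,-1,-1,-1]
}}

```text
time: 8.4
position: [0.646, 0.1221, 0.1862]
eef_rot: [3.14, 0.003, 0.461]
wrist_force: [0.3, -1.7, -4.0]
width: 0.563
grip_force: 30.0
```

>>> {"name": "servo_tool", "arguments": {
  "xyz": [
    [0,0,0],
    [0,0,0]
  ],
  "dr": [
    [0,0,0],
    [0,0,0]
  ],
  "gripper": [-1,-1]
}}

```text
time: 8.57
position: [0.6408, 0.1308, 0.1874]
eef_rot: [-3.139, 0.003, 0.472]
wrist_force: [-0.1, 1.1, -2.9]
width: 0.556
grip_force: 30.0
```

```bash
python3 - <<'E'
from h import *
s=env.state();print(s["position"],s["wrist_force"],s["width"]);go(.6414,.1309,.0735)
E
```

```text
[0.64075201 0.13082238 0.1873899 ] [-0.09718375  1.06167211 -2.94856089] 0.5564260607422492
shift mm [  0.6   0.2 113.9] norm [0.0015 0.0006 0.2847] rows>= 2.731217480105741 turn norm 0 tilt [-3.1392e+00  3.0000e-03  4.7170e-01] j [ 0.42  0.65 -1.03  1.41  0.55  1.39 -1.71]
```

>>> {"name": "servo_tool", "arguments": {
  "xyz": [
    [0,0,0.06],
    [0,0,0.06],
    [0,0,0.06],
    [0,0,0.06],
    [0,0,0.03],
    [0,0,0.013],
    [0,0,0],
    [0,0,0.003],
    [0,0,0],
    [0,0,0]
  ],
  "dr": [
    [-0.0008,0.001,0],
    [0,0,0],
    [0,0,0],
    [0,0,0],
    [0,0,0],
    [0,0,0],
    [0,0,0],
    [0,0,0],
    [0,0,0],
    [0,0,0]
  ],
  "gripper": [-1,-1,-1,-1,-1,-1,-1,-1,-1,-1]
}}

```text
time: 9.4
position: [0.642, 0.1308, 0.0751]
eef_rot: [3.14, -0.003, 0.471]
wrist_force: [0.4, 0.2, -3.4]
width: 0.561
grip_force: 30.0
```

>>> {"name": "servo_tool", "arguments": {
  "xyz": [
    [0,0,0.0025],
    [0,0,0],
    [0,0,0]
  ],
  "dr": [
    [0,0,0],
    [0,0,0],
    [0,0,0]
  ],
  "gripper": [-1,-1,-1]
}}

```text
time: 9.65
position: [0.6415, 0.1305, 0.073]
eef_rot: [3.14, -0.002, 0.471]
wrist_force: [0.1, 0.0, -3.8]
width: 0.566
grip_force: 30.0
```

>>> {"name": "servo_tool", "arguments": {
  "xyz": [
    [0,0,0.0025],
    [0,0,0],
    [0,0,0]
  ],
  "dr": [
    [0,0,0],
    [0,0,0],
    [0,0,0]
  ],
  "gripper": [-1,-1,-1]
}}

```text
time: 9.9
position: [0.6413, 0.1305, 0.0717]
eef_rot: [3.14, -0.001, 0.472]
wrist_force: [-0.4, 0.4, -3.0]
width: 0.567
grip_force: 30.0
```

>>> {"name": "servo_tool", "arguments": {
  "xyz": [
    [0,0,0.0025],
    [0,0,0],
    [0,0,0]
  ],
  "dr": [
    [0,0,0],
    [0,0,0],
    [0,0,0]
  ],
  "gripper": [-1,-1,-1]
}}

```text
time: 10.15
position: [0.6414, 0.1305, 0.0708]
eef_rot: [3.14, -0.001, 0.472]
wrist_force: [-0.2, 0.2, -2.3]
width: 0.56
grip_force: 30.0
```

>>> {"name": "servo_tool", "arguments": {
  "xyz": [
    [0,0,0.002],
    [0,0,0],
    [0,0,0],
    [0,0,0],
    [0,0,0],
    [0,0,0],
    [0,0,0],
    [0,0,-0.02],
    [0,0,-0.06],
    [0,0,-0.06]
  ],
  "dr": [
    [0,0,0],
    [0,0,0],
    [0,0,0],
    [0,0,0],
    [0,0,0],
    [0,0,0],
    [0,0,0],
    [0,0,0],
    [0,0,0],
    [0,0,0]
  ],
  "gripper": [-1,-1,0.3,0.5,1,1,1,1,1,1]
}}

```text
time: 10.98
position: [0.6407, 0.1304, 0.1263]
eef_rot: [3.141, 0.0, 0.472]
wrist_force: [0.3, 0.1, 0.9]
width: 0.984
grip_force: 0.0
```

>>> {"name": "servo_tool", "arguments": {
  "xyz": [
    [0,0,-0.09],
    [0,0,-0.09],
    [0,0,-0.1],
    [-0.0777,0.0535,0],
    [-0.0777,0.0535,0],
    [-0.0777,0.0535,0],
    [-0.0777,0.0535,0],
    [-0.0777,0.0535,0],
    [-0.0777,0.0535,0]
  ],
  "dr": [
    [0,0,-0.0364],
    [0,0,-0.0364],
    [0,0,-0.0364],
    [0,0,0],
    [0,0,0],
    [0,0,0],
    [0,0,0],
    [0,0,0],
    [0,0,0]
  ],
  "gripper": [1,1,1,1,1,1,1,1,1]
}}

```text
time: 11.73
position: [0.606, -0.0948, 0.2388]
eef_rot: [3.139, -0.001, 0.815]
wrist_force: [0.2, 1.2, 0.7]
width: 0.999
grip_force: 0.0
```

>>> {"name": "servo_tool", "arguments": {
  "xyz": [
    [-0.0777,0.0535,0],
    [-0.0777,0.0535,0],
    [-0.0777,0.0535,0],
    [-0.0777,0.0535,0],
    [-0.0777,0.0535,0],
    [-0.0777,0.0535,0],
    [0,0,0],
    [0,0,0],
    [0,0,0]
  ],
  "dr": [
    [0,0,0],
    [0,0,0],
    [0,0,0],
    [0,0,0],
    [0,0,0],
    [0,0,0],
    [0,0,0],
    [0,0,0],
    [0,0,0]
  ],
  "gripper": [1,1,1,1,1,1,1,1,1]
}}

```text
time: 12.48
position: [0.5722, -0.3161, 0.2385]
eef_rot: [3.14, -0.002, 0.815]
wrist_force: [0.6, 0.8, -0.6]
width: 1.0
grip_force: 0.0
```

```bash
python3 - <<'E'
from h import *
print(env.state()["position"]);go(.5726,-.3171,.094)
go(.5726,-.3171,.094,.815)
E
```

```text
[ 0.57217475 -0.31613367  0.23852935]
shift mm [ -0.4   1.  144.5] norm [-0.001   0.0024  0.3613] rows>= 3.4660240672009093 turn norm 0 tilt [ 3.14e+00 -1.70e-03  8.15e-01] j [ 1.15  0.63 -1.1   1.35  0.56  1.48 -0.66]
shift mm [ -0.4   1.  144.5] norm [-0.001   0.0024  0.3613] rows>= 3.4660240672009093 turn norm 0.0 tilt [ 3.14e+00 -1.70e-03  8.15e-01] j [ 1.15  0.63 -1.1   1.35  0.56  1.48 -0.66]
```

>>> {"name": "servo_tool", "arguments": {
  "xyz": [
    [-0.001,0.0024,0.06],
    [0,0,0.06],
    [0,0,0.06],
    [0,0,0.06],
    [0,0,0.06],
    [0,0,0.04],
    [0,0,0.02],
    [0,0,0],
    [0,0,0],
    [0,0,0]
  ],
  "dr": [
    [0.0004,-0.0005,0],
    [0,0,0],
    [0,0,0],
    [0,0,0],
    [0,0,0],
    [0,0,0],
    [0,0,0],
    [0,0,0],
    [0,0,0],
    [0,0,0]
  ],
  "gripper": [1,1,1,1,1,1,1,1,1,1]
}}

```text
time: 13.32
position: [0.5733, -0.3178, 0.0958]
eef_rot: [3.139, 0.0, 0.815]
wrist_force: [0.2, -0.1, -0.1]
width: 1.007
grip_force: 0.0
```

>>> {"name": "servo_tool", "arguments": {
  "xyz": [
    [0,0,0],
    [0,0,0],
    [0,0,0],
    [0,0,0],
    [0,0,0],
    [0,0,0],
    [0,0,0],
    [0,0,0],
    [0,0,0],
    [0,0,0]
  ],
  "dr": [
    [0,0,0],
    [0,0,0],
    [0,0,0],
    [0,0,0],
    [0,0,0],
    [0,0,0],
    [0,0,0],
    [0,0,0],
    [0,0,0],
    [0,0,0]
  ],
  "gripper": [0.15,0.15,0.1,0,-0.1,-0.2,-0.4,-0.6,-1,-1]
}}

```text
time: 14.15
position: [0.5727, -0.3182, 0.0941]
eef_rot: [3.14, 0.001, 0.814]
wrist_force: [1.8, -1.7, -0.4]
width: 0.665
grip_force: 79.8
```

```bash
python3 - <<'E'
from h import *
print(env.state()["position"]);go(.4857,.2706,.094,.4858)
E
```

```text
[ 0.57268323 -0.31823645  0.09414174]
shift mm [ 1.980e+02 -5.613e+02  1.000e-01] norm [ 4.9500e-01 -1.4033e+00  4.0000e-04] rows>= 14.27401432842522 turn norm 0.1046 tilt [3.1404e+00 6.0000e-04 8.1440e-01] j [ 1.13  0.75 -1.02  1.5   0.66  1.26 -0.73]
```

>>> {"name": "servo_tool", "arguments": {
  "xyz": [
    [0,0,0],
    [0,0,0],
    [0,0,0]
  ],
  "dr": [
    [0,0,0],
    [0,0,0],
    [0,0,0]
  ],
  "gripper": [-1,-1,-1]
}}

```text
time: 14.4
position: [0.5725, -0.3181, 0.0941]
eef_rot: [3.141, 0.001, 0.814]
wrist_force: [2.0, -1.8, -0.1]
width: 0.67
grip_force: 79.9
```

```bash
python3 - <<'E'
from h import *
m,i=snap("w6")
c=(.5727,-.3182);a=rect(m,i,c,.056);b=cv2.resize(i[200:400,150:410],(520,400))
cv2.imwrite("pics/w6.png",b)
E
```

```text
tcp [ 0.5725 -0.3181  0.0941] rot [3.1409e+00 7.0000e-04 8.1450e-01] cam [ 0.6278 -0.2594  0.2318]
```

View pics/w6.png

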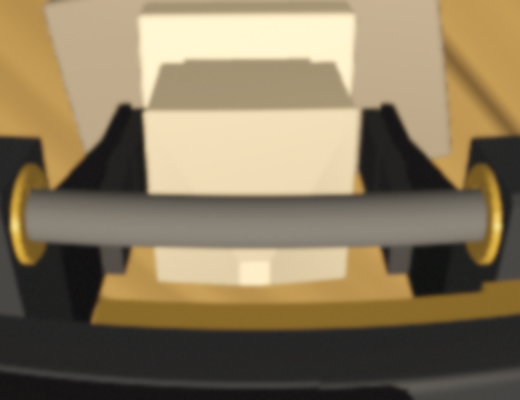

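The block's faces are aligned with the fingers, at crop columns 147 to 360. However, the opening of 0.67 (58 mm) does not fit a 46 mm block, so the tips have probably caught something lower down. I'll reopen, go up 8 mm and close again.

>>> {"name": "servo_tool", "arguments": {
  "xyz": [
    [0,0,0],
    [0,0,0],
    [0,0,0],
    [0,0,0],
    [0,0,-0.02],
    [0,0,0],
    [0,0,0]
  ],
  "dr": [
    [0,0,0],
    [0,0,0],
    [0,0,0],
    [0,0,0],
    [0,0,0],
    [0,0,0],
    [0,0,0]
  ],
  "gripper": [1,1,1,1,1,1,1]
}}

```text
time: 15.03
position: [0.5725, -0.3178, 0.1025]
eef_rot: [3.141, 0.001, 0.815]
wrist_force: [-0.3, -0.1, -2.4]
width: 0.989
grip_force: 45.5
```

>>> {"name": "servo_tool", "arguments": {
  "xyz": [
    [0,0,0],
    [0,0,0],
    [0,0,0],
    [0,0,0],
    [0,0,0],
    [0,0,0],
    [0,0,0],
    [0,0,0],
    [0,0,0],
    [0,0,0]
  ],
  "dr": [
    [0,0,0],
    [0,0,0],
    [0,0,0],
    [0,0,0],
    [0,0,0],
    [0,0,0],
    [0,0,0],
    [0,0,0],
    [0,0,0],
    [0,0,0]
  ],
  "gripper": [0.15,0.15,0.1,0,-0.1,-0.2,-0.4,-0.6,-1,-1]
}}

```text
time: 15.87
position: [0.5725, -0.3178, 0.1021]
eef_rot: [3.141, 0.001, 0.815]
wrist_force: [-2.4, 2.1, 1.1]
width: 0.654
grip_force: 70.2
```

```bash
python3 - <<'E'
from h import *
m,i=snap("w7");s=env.state();print(s["width"],s["grip_force"],s["wrist_force"],s["torque"])
E
```

```text
tcp [ 0.5724 -0.3178  0.1021] rot [3.1413e+00 7.0000e-04 8.1470e-01] cam [ 0.6278 -0.2592  0.2398]
0.6545311226933767 70.21163076628 [-2.05088831  2.52159261  0.54893311] [0.45767272 0.36611283 0.03383789]
```

The opening is still 0.65 at the greater height, so the foot is not what stops the fingers. I'll look at it from two cameras in one picture.

```bash
python3 - <<'E'
from h import *
import pickle
m,i=pickle.load(open("w7.pkl","rb"))
t=optics.grab_frame("top");s=optics.grab_frame("scene")
a=cv2.resize(i[180:330,180:380],(800,600))[:, :]
z=lambda q,x,y,w,h:cv2.resize(q[y:y+h,x:x+w],(400,300),interpolation=cv2.INTER_CUBIC)
cv2.imwrite("pics/mix.png",np.vstack([cv2.resize(i[190:400,140:420],(800,300)) if 0 else np.hstack([z(i,190,190,180,135),z(i,190,255,180,135)]),np.hstack([z(s,80,150,120,90),z(t,360,110,100,75)])]))
E
```

```text
(no output)
```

View pics/mix.png

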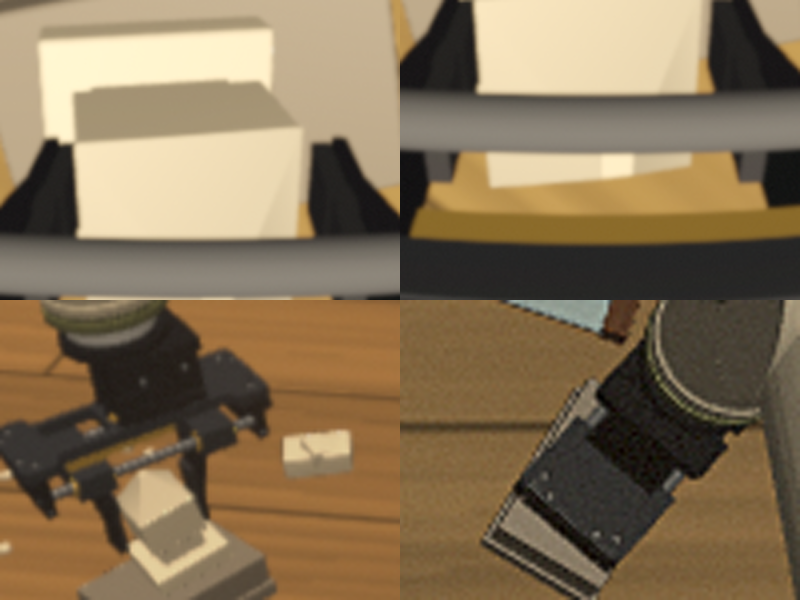

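The wrist crop shows the block touching only the left finger, with a gap on the right at about (305,180). The pyramid is slightly turned. I'll wait with the fingers commanded shut to see whether they still close.

>>> {"name": "servo_tool", "arguments": {
  "xyz": [
    [0,0,0],
    [0,0,0],
    [0,0,0],
    [0,0,0],
    [0,0,0],
    [0,0,0]
  ],
  "dr": [
    [0,0,0],
    [0,0,0],
    [0,0,0],
    [0,0,0],
    [0,0,0],
    [0,0,0]
  ],
  "gripper": [-1,-1,-1,-1,-1,-1]
}}

```text
time: 16.52
position: [0.5725, -0.3179, 0.1021]
eef_rot: [3.141, 0.001, 0.815]
wrist_force: [-2.3, 2.9, 1.7]
width: 0.655
grip_force: 70.2
```

```bash
python3 - <<'E'
from h import *
m,i=snap("w8");s=env.state();print(s["width"],s["grip_force"],s["wrist_force"],s["torque"])
# top-of-scene difference? block outline columns in raw picture
g=cv2.cvtColor(i,cv2.COLOR_BGR2HSV)
for y in (235,240,250,260,270,280):
    r=(g[y,:,2]>150).astype(int); d=np.flatnonzero(np.diff(r)); print(y,d[(d>150)&(d<420)])
E
```

```text
tcp [ 0.5724 -0.3179  0.1021] rot [3.1413e+00 8.0000e-04 8.1470e-01] cam [ 0.6278 -0.2592  0.2398]
0.6537548079742697 70.15948694664985 [-1.66378146  1.99252233  1.44227267] [0.56604582 0.39280969 0.06329726]
235 [377 383]
240 [381 387]
250 [389 396]
260 [205 222 328 349 398 404]
270 [172 199 223 328 355 382]
280 [173 190 224 327 364 381]
```

>>> {"name": "servo_tool", "arguments": {
  "xyz": [
    [0,0,0],
    [0,0,0],
    [0,0,0],
    [0,0,0],
    [0,0,-0.03],
    [0,0,-0.06],
    [0,0,-0.09],
    [0,0,-0.09],
    [0,0,-0.09],
    [0,0,0]
  ],
  "dr": [
    [0,0,0],
    [0,0,0],
    [0,0,0],
    [0,0,0],
    [0,0,0],
    [0,0,0],
    [0,0,0],
    [0,0,0],
    [0,0,0],
    [0,0,0]
  ],
  "gripper": [1,1,1,1,1,1,1,1,1,1]
}}

```text
time: 17.4
position: [0.5749, -0.3176, 0.2547]
eef_rot: [3.132, -0.003, 0.815]
wrist_force: [3.1, -0.6, -2.2]
width: 1.001
grip_force: 44.9
```

>>> {"name": "servo_tool", "arguments": {
  "xyz": [
    [0,0,0],
    [0,0,0],
    [0,0,0],
    [0,0,0],
    [0,0,0],
    [0,0,0],
    [0,0,0],
    [0,0,0],
    [0,0,0],
    [0,0,0]
  ],
  "dr": [
    [0,0,0],
    [0,0,0],
    [0,0,0],
    [0,0,0],
    [0,0,0],
    [0,0,0],
    [0,0,0],
    [0,0,0],
    [0,0,0],
    [0,0,0]
  ],
  "gripper": [-1,-1,-1,-1,-1,-1,-1,-1,-1,-1]
}}

```text
time: 18.23
position: [0.5725, -0.3178, 0.2461]
eef_rot: [3.141, 0.001, 0.815]
wrist_force: [-0.5, -0.1, -3.4]
width: 0.651
grip_force: 70.7
```

>>> {"name": "servo_tool", "arguments": {
  "xyz": [
    [0,0,0],
    [0,0,0],
    [0,0,0],
    [0,0,0],
    [0,0,0],
    [0,0,0],
    [0,0,0]
  ],
  "dr": [
    [0,0,0],
    [0,0,0],
    [0,0,0],
    [0,0,0],
    [0,0,0],
    [0,0,0],
    [0,0,0]
  ],
  "gripper": [1,1,1,1,1,1,1]
}}

```text
time: 18.82
position: [0.5725, -0.3178, 0.2461]
eef_rot: [3.141, 0.001, 0.815]
wrist_force: [-1.0, 0.0, -3.3]
width: 0.991
grip_force: 45.4
```

```bash
python3 - <<'E'
from h import *
m,i=snap("w9")
go(.5726-.081*np.cos(.815),-.3171-.081*np.sin(.815),.2471)
E
```

```text
tcp [ 0.5725 -0.3178  0.2461] rot [3.1411e+00 8.0000e-04 8.1460e-01] cam [ 0.6278 -0.2592  0.3838]
shift mm [-80.4  -0.4  -1. ] norm [-0.2009 -0.0009 -0.0025] rows>= 1.9275177867997884 turn norm 0 tilt [3.1411e+00 8.0000e-04 8.1460e-01] j [ 1.15  0.63 -1.1   1.33  0.56  1.5  -0.66]
```

The wrist still reads -3.3 N with the gripper open, so something is hanging on it. I'll look.

```bash
python3 - <<'E'
from h import *
import pickle
m,i=pickle.load(open("w9.pkl","rb"))
t=optics.grab_frame("top");s=optics.grab_frame("scene")
z=lambda q,x,y,w,h:cv2.resize(q[y:y+h,x:x+w],(400,300),interpolation=cv2.INTER_CUBIC)
cv2.imwrite("pics/mix2.png",np.vstack([np.hstack([z(i,0,0,560,420),z(s,220,170,200,150)]),np.hstack([z(s,60,100,160,120),z(t,320,70,160,120)])]))
E
```

```text
(no output)
```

View pics/mix2.png

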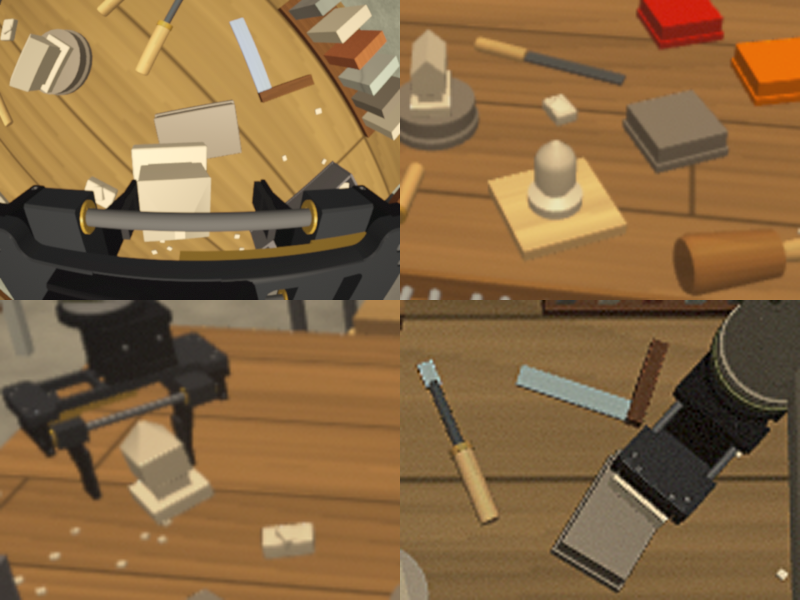

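The acorn stands well on the board, at about (555,175) in the mosaic. The pyramid hangs stuck on the left finger, lifted off the pedestal, with the gripper open. To find out why, I'll work out its pose in the gripper from the corners already seen in w7.

```bash
python3 - <<'E'
from h import *
import pickle
from scipy.spatial.transform import Rotation as Ro
m,i=pickle.load(open("w7.pkl","rb"))
q=np.array([[75,142],[302,127],[75,92],[262,83],[40,42],[272,30],[42,28],[265,18]])/2.2222+190
O=np.array([[23,-23,64],[23,23,64],[23,-23,32],[23,23,32],[31,-31,16],[31,31,16],[31,-31,0],[31,31,0]])*1e-3
O=O*[1,-1,1]*[1,1,1]   # x' toward camera, y' left in picture (right-handed, z up)
O[:, 1]*=1
K=np.array(m["intrinsics"]);v=(q-K[:2,2])/K[0,0];r=np.linalg.norm(v,axis=1)[:,None];n=v/r*np.tan(r)
ok,rv,tv=cv2.solvePnP(O,n,np.eye(3),None);pr=cv2.projectPoints(O,rv,tv,np.eye(3),None)[0][:,0];print("err px",(np.linalg.norm(pr-n,axis=1)*325).round(1))
E=np.array(m["extrinsics"]);R=E[:3,:3].T@cv2.Rodrigues(rv)[0];p=E[:3,:3].T@(tv[:,0]-E[:3,3])
T=Ro.from_euler("xyz",[3.1413,.0007,.8147]).as_matrix();tcp=np.array([.5724,-.3178,.1021])
print("base world",p.round(4),"in tool",(T.T@(p-tcp)).round(4));print("up axis",R[:,2].round(3),"x axis in tool",(T.T@R[:,0]).round(3))
E
```

```text
err px [0.3 0.3 0.8 1.2 0.4 2.2 0.3 1.7]
base world [ 0.5633 -0.311   0.0451] in tool [-0.0012 -0.0113  0.057 ]
up axis [ 0.136 -0.1    0.986] x axis in tool [ 1.    -0.004  0.02 ]
```

The pyramid is tilted about 10° toward the right finger and wedged on the left one, with its base offset 11 mm along -y. I'll bring it back over the oblong top and set it down gently, so the pedestal pushes it upright and off the finger.

>>> {"name": "servo_tool", "arguments": {
  "xyz": [
    [0,0.033,0],
    [0,0.032,0],
    [0,0,0.06],
    [0,0,0.06],
    [0,0,0.06],
    [0,0,0.06],
    [0,0,0.06],
    [0,0,0.03],
    [0,0,0],
    [0,0,0]
  ],
  "dr": [
    [0,0,0],
    [0,0,0],
    [0,0,0],
    [0,0,0],
    [0,0,0],
    [0,0,0],
    [0,0,0],
    [0,0,0],
    [0,0,0],
    [0,0,0]
  ],
  "gripper": [1,1,1,1,1,1,1,1,1,1]
}}

```text
time: 19.8
position: [0.5914, -0.3358, 0.1145]
eef_rot: [3.142, 0.001, 0.815]
wrist_force: [-0.9, 0.3, -2.6]
width: 0.999
grip_force: 45.4
```

>>> {"name": "servo_tool", "arguments": {
  "xyz": [
    [0,0,0.005],
    [0,0,0],
    [0,0,0.005],
    [0,0,0]
  ],
  "dr": [
    [0,0,0],
    [0,0,0],
    [0,0,0],
    [0,0,0]
  ],
  "gripper": [1,1,1,1]
}}

```text
time: 20.13
position: [0.5916, -0.3359, 0.1106]
eef_rot: [3.14, 0.001, 0.815]
wrist_force: [-0.3, -0.5, -3.6]
width: 1.0
grip_force: 45.4
```

>>> {"name": "servo_tool", "arguments": {
  "xyz": [
    [0,0,0.005],
    [0,0,0],
    [0,0,0.005],
    [0,0,0]
  ],
  "dr": [
    [0,0,0],
    [0,0,0],
    [0,0,0],
    [0,0,0]
  ],
  "gripper": [1,1,1,1]
}}

```text
time: 20.47
position: [0.5912, -0.3358, 0.1057]
eef_rot: [3.142, 0.001, 0.815]
wrist_force: [-0.3, 0.4, -3.3]
width: 1.0
grip_force: 45.4
```

>>> {"name": "servo_tool", "arguments": {
  "xyz": [
    [0,0,0.005],
    [0,0,0],
    [0,0,0.005],
    [0,0,0]
  ],
  "dr": [
    [0,0,0],
    [0,0,0],
    [0,0,0],
    [0,0,0]
  ],
  "gripper": [1,1,1,1]
}}

```text
time: 20.8
position: [0.5912, -0.3357, 0.102]
eef_rot: [3.142, 0.001, 0.815]
wrist_force: [-1.1, 0.6, -0.6]
width: 0.997
grip_force: 45.2
```

>>> {"name": "servo_tool", "arguments": {
  "xyz": [
    [0,0,0.005],
    [0,0,0],
    [0,0,0.005],
    [0,0,0]
  ],
  "dr": [
    [0,0,0],
    [0,0,0],
    [0,0,0],
    [0,0,0]
  ],
  "gripper": [1,1,1,1]
}}

```text
time: 21.13
position: [0.5904, -0.3344, 0.1003]
eef_rot: [-3.139, 0.002, 0.816]
wrist_force: [-14.7, 5.7, 22.2]
width: 1.001
grip_force: 48.7
```

>>> {"name": "servo_tool", "arguments": {
  "xyz": [
    [0,0,0.004],
    [0,0,0],
    [0,0,0]
  ],
  "dr": [
    [0,0,0],
    [0,0,0],
    [0,0,0]
  ],
  "gripper": [1,1,1]
}}

```text
time: 21.38
position: [0.59, -0.334, 0.0996]
eef_rot: [-3.138, 0.003, 0.816]
wrist_force: [-22.4, 9.2, 30.8]
width: 0.997
grip_force: 50.4
```

>>> {"name": "servo_tool", "arguments": {
  "xyz": [
    [0,0,0.004],
    [0,0,0],
    [0,0,0]
  ],
  "dr": [
    [0,0,0],
    [0,0,0],
    [0,0,0]
  ],
  "gripper": [1,1,1]
}}

```text
time: 21.63
position: [0.5895, -0.3333, 0.0989]
eef_rot: [-3.137, 0.003, 0.816]
wrist_force: [-28.6, 12.6, 39.9]
width: 0.997
grip_force: 52.2
```

Pressing harder doesn't free it. I'll take a close look at the contact before doing more.

```bash
python3 - <<'E'
from h import *
m,i=snap("w10");s=optics.grab_frame("scene");t=optics.grab_frame("top")
cv2.imwrite("pics/s10.png",s)
A=cv2.resize(i[170:350,130:400],(800,533),interpolation=cv2.INTER_CUBIC)[:300] if 0 else cv2.resize(i[185:325,150:390],(480,280),interpolation=cv2.INTER_CUBIC)
B=cv2.resize(s[165:265,75:189],(320,280),interpolation=cv2.INTER_CUBIC)
C=cv2.resize(i[255:400,110:430],(480,218),interpolation=cv2.INTER_CUBIC);D=cv2.resize(t[110:190,350:467],(320,218),interpolation=cv2.INTER_CUBIC)
cv2.imwrite("pics/mix3.png",np.vstack([np.hstack([A,B]),np.hstack([C,D])]))
E
```

```text
tcp [ 0.5895 -0.3333  0.0989] rot [-3.1368  0.0034  0.8164] cam [ 0.6455 -0.2748  0.2363]
```

View pics/mix3.png

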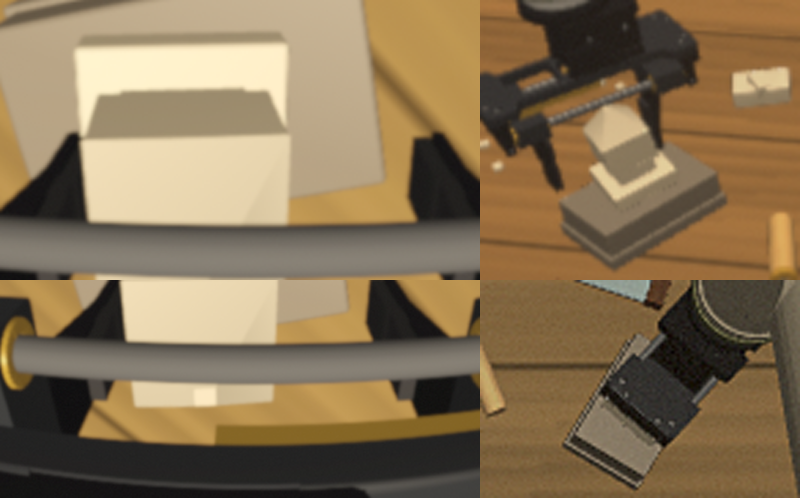

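```bash
python3 - <<'E'
from h import *
import pickle
from scipy.spatial.transform import Rotation as Ro
m,i=pickle.load(open("w10.pkl","rb"))
q=np.array([[82,138],[288,132],[99,95],[275,92],[76,47],[286,43],[81,35],[285,33]])/2+[150,185]
O=np.array([[23,23,64],[23,-23,64],[23,23,32],[23,-23,32],[31,31,16],[31,-31,16],[31,31,0],[31,-31,0]])*1e-3
K=np.array(m["intrinsics"]);v=(q-K[:2,2])/K[0,0];r=np.linalg.norm(v,axis=1)[:,None];n=v/r*np.tan(r)
ok,rv,tv=cv2.solvePnP(O,n,np.eye(3),None);pr=cv2.projectPoints(O,rv,tv,np.eye(3),None)[0][:,0];print("err px",(np.linalg.norm(pr-n,axis=1)*325).round(1))
E=np.array(m["extrinsics"]);R=E[:3,:3].T@cv2.Rodrigues(rv)[0];p=E[:3,:3].T@(tv[:,0]-E[:3,3])
s=env.state();T=Ro.from_euler("xyz",s["eef_rot"]).as_matrix()
print("base world",p.round(4),"in tool",(T.T@(p-s["position"])).round(4),"up",(T.T@R[:,2]).round(3),"x",(T.T@R[:,0]).round(3),"up world",R[:,2].round(3));print(s["wrist_force"],s["torque"],s["grip_force"],s["joints"].round(2))
E
```

```text
err px [0.3 1.3 1.4 2.8 0.9 2.5 1.3 1.5]
base world [ 0.5714 -0.3189  0.0443] in tool [-0.0017 -0.0229  0.0547] up [ 0.028  0.115 -0.993] x [0.999 0.012 0.03 ] up world [ 0.109 -0.059  0.992]
[-28.80179903  12.18233474  39.74367355] [3.47365024 6.83867745 0.50460962] 52.19248294830322 [ 1.1   0.79 -1.01  1.43  0.67  1.3  -0.71]
```

The pyramid's tilt has dropped from 9.7° to 6.6° under the push, so the pedestal is righting it. Next I'll unload, close the fingers, recentre, and press down with the fingers closed. The finger couple and the pedestal should then bring it flush with the pads.

>>> {"name": "servo_tool", "arguments": {
  "xyz": [
    [0,0,-0.02],
    [0,0,0],
    [0,-0.029,0],
    [0,0,0],
    [0,0,0],
    [0,0,0],
    [0,0,0],
    [0,0,0],
    [0,0,0],
    [0,0,0]
  ],
  "dr": [
    [0,0,0],
    [0,0,0],
    [0,0,0],
    [0,0,0],
    [0,0,0],
    [0,0,0],
    [0,0,0],
    [0,0,0],
    [0,0,0],
    [0,0,0]
  ],
  "gripper": [1,1,1,-1,-1,-1,-1,-1,-1,-1]
}}

```text
time: 22.62
position: [0.583, -0.3279, 0.1028]
eef_rot: [3.141, 0.001, 0.815]
wrist_force: [0.8, 0.4, -3.0]
width: 0.65
grip_force: 70.7
```

>>> {"name": "servo_tool", "arguments": {
  "xyz": [
    [0,0,0.005],
    [0,0,0],
    [0,0,0.005],
    [0,0,0]
  ],
  "dr": [
    [0,0,0],
    [0,0,0],
    [0,0,0],
    [0,0,0]
  ],
  "gripper": [-1,-1,-1,-1]
}}

```text
time: 22.95
position: [0.5831, -0.3278, 0.1017]
eef_rot: [3.14, 0.002, 0.814]
wrist_force: [-11.0, 3.0, 20.3]
width: 0.653
grip_force: 68.3
```

>>> {"name": "servo_tool", "arguments": {
  "xyz": [
    [0,0,0.005],
    [0,0,0],
    [0,0,0]
  ],
  "dr": [
    [0,0,0],
    [0,0,0],
    [0,0,0]
  ],
  "gripper": [-1,-1,-1]
}}

```text
time: 23.2
position: [0.5831, -0.3274, 0.1013]
eef_rot: [3.14, 0.002, 0.815]
wrist_force: [-18.3, 5.7, 33.7]
width: 0.657
grip_force: 66.0
```

>>> {"name": "servo_tool", "arguments": {
  "xyz": [
    [0,0,0.005],
    [0,0,0],
    [0,0,0]
  ],
  "dr": [
    [0,0,0],
    [0,0,0],
    [0,0,0]
  ],
  "gripper": [-1,-1,-1]
}}

```text
time: 23.45
position: [0.5829, -0.3268, 0.1006]
eef_rot: [3.141, 0.002, 0.815]
wrist_force: [-25.4, 8.5, 46.0]
width: 0.659
grip_force: 63.2
```

>>> {"name": "servo_tool", "arguments": {
  "xyz": [
    [0,0,0.005],
    [0,0,0],
    [0,0,0]
  ],
  "dr": [
    [0,0,0],
    [0,0,0],
    [0,0,0]
  ],
  "gripper": [-1,-1,-1]
}}

```text
time: 23.7
position: [0.584, -0.327, 0.099]
eef_rot: [3.138, 0.001, 0.815]
wrist_force: [-20.0, 7.9, 43.1]
width: 0.646
grip_force: 83.1
```

>>> {"name": "servo_tool", "arguments": {
  "xyz": [
    [0,0,0.004],
    [0,0,0],
    [0,0,0]
  ],
  "dr": [
    [0,0,0],
    [0,0,0],
    [0,0,0]
  ],
  "gripper": [-1,-1,-1]
}}

```text
time: 23.95
position: [0.5841, -0.327, 0.0988]
eef_rot: [3.138, 0.001, 0.815]
wrist_force: [-26.2, 10.2, 55.8]
width: 0.651
grip_force: 81.6
```

>>> {"name": "servo_tool", "arguments": {
  "xyz": [
    [0,0,0.004],
    [0,0,0],
    [0,0,0]
  ],
  "dr": [
    [0,0,0],
    [0,0,0],
    [0,0,0]
  ],
  "gripper": [-1,-1,-1]
}}

```text
time: 24.2
position: [0.5843, -0.3269, 0.0988]
eef_rot: [3.137, 0.001, 0.815]
wrist_force: [-31.7, 10.1, 66.7]
width: 0.648
grip_force: 79.7
```

>>> {"name": "servo_tool", "arguments": {
  "xyz": [
    [0,0,0.004],
    [0,0,0],
    [0,0,0]
  ],
  "dr": [
    [0,0,0],
    [0,0,0],
    [0,0,0]
  ],
  "gripper": [-1,-1,-1]
}}

```text
time: 24.45
position: [0.5844, -0.3268, 0.0986]
eef_rot: [3.137, 0.002, 0.815]
wrist_force: [-36.7, 13.1, 79.7]
width: 0.648
grip_force: 78.2
```

>>> {"name": "servo_tool", "arguments": {
  "xyz": [
    [0,0,-0.015],
    [0,0,-0.012],
    [0,0,0],
    [0,0,0],
    [0,0,0],
    [0,0,0],
    [0,0,0],
    [0,0,0]
  ],
  "dr": [
    [0,0,0],
    [0,0,0],
    [0,0,0],
    [0,0,0],
    [0,0,0],
    [0,0,0],
    [0,0,0],
    [0,0,0]
  ],
  "gripper": [-1,-1,-1,1,1,1,1,1]
}}

```text
time: 25.12
position: [0.5828, -0.3277, 0.0983]
eef_rot: [-3.141, 0.001, 0.815]
wrist_force: [1.1, 0.1, -1.4]
width: 0.933
grip_force: 46.4
```

```bash
python3 - <<'E'
from h import *
m,i=snap("w11");s=env.state();print(s["wrist_force"],s["torque"],s["width"],s["grip_force"])
g=cv2.cvtColor(i,cv2.COLOR_BGR2HSV)
# pale outlines: runs of pale stone on rows
for y in range(196,285,8):
    v=g[y,140:420,2].astype(int);d=np.diff(v,n=1);e=np.flatnonzero(np.abs(v[3:]-v[:-3])>35)+141.5;gr=np.split(e,np.flatnonzero(np.diff(e)>1)+1);print(y,[(round(float(k.mean())),int(g[y,int(k.mean())+4,2])) for k in gr if len(k)])
E
```

```text
tcp [ 0.5828 -0.3277  0.0984] rot [-3.1414e+00  7.0000e-04  8.1470e-01] cam [ 0.6382 -0.2691  0.236 ]
[-0.43358355 -1.28888408 -1.57942853] [-0.26577071 -0.22772495 -0.03326663] 0.9578080870521415 46.26973673701286
196 [(160, 106)]
204 []
212 [(194, 255), (300, 194), (346, 171)]
220 [(194, 255), (300, 193), (348, 134)]
228 [(196, 255), (300, 191)]
236 [(196, 255), (204, 158), (294, 255), (300, 189)]
244 [(196, 249), (202, 159), (296, 202), (300, 188)]
252 [(188, 55), (194, 218), (200, 162), (361, 63), (367, 174)]
260 [(184, 22), (196, 242), (302, 185), (351, 32), (372, 187)]
268 [(178, 23), (198, 240), (302, 185), (350, 29), (376, 185), (417, 54)]
276 [(170, 23), (198, 240), (302, 184), (350, 29), (385, 186), (416, 31)]
284 [(142, 180), (162, 23), (199, 238), (301, 180), (349, 30), (394, 179), (415, 104)]
```

>>> {"name": "servo_tool", "arguments": {
  "xyz": [
    [0,0,0.006],
    [0,0,0],
    [0,0,0.005],
    [0,0,0]
  ],
  "dr": [
    [0,0,0],
    [0,0,0],
    [0,0,0],
    [0,0,0]
  ],
  "gripper": [1,1,1,1]
}}

```text
time: 25.5
position: [0.5817, -0.3262, 0.0951]
eef_rot: [-3.138, 0.002, 0.816]
wrist_force: [-12.1, 5.4, 14.5]
width: 1.001
grip_force: 50.7
```

>>> {"name": "servo_tool", "arguments": {
  "xyz": [
    [0,0,0.006],
    [0,0,0],
    [0,0,0]
  ],
  "dr": [
    [0,0,0],
    [0,0,0],
    [0,0,0]
  ],
  "gripper": [1,1,1]
}}

```text
time: 25.75
position: [0.5825, -0.3264, 0.0925]
eef_rot: [-3.14, 0.001, 0.816]
wrist_force: [-6.4, 4.3, 7.7]
width: 1.001
grip_force: 51.4
```

>>> {"name": "servo_tool", "arguments": {
  "xyz": [
    [0,0,0.006],
    [0,0,0],
    [0,0,0]
  ],
  "dr": [
    [0,0,0],
    [0,0,0],
    [0,0,0]
  ],
  "gripper": [1,1,1]
}}

```text
time: 26.0
position: [0.5825, -0.3262, 0.092]
eef_rot: [-3.14, 0.001, 0.816]
wrist_force: [-12.8, 6.5, 22.7]
width: 1.001
grip_force: 48.9
```

It is slipping now: the finger slides down the block with the force falling. I'll continue in small steps.

>>> {"name": "servo_tool", "arguments": {
  "xyz": [
    [0,0,0.005],
    [0,0,0],
    [0,0,0]
  ],
  "dr": [
    [0,0,0],
    [0,0,0],
    [0,0,0]
  ],
  "gripper": [1,1,1]
}}

```text
time: 26.25
position: [0.5826, -0.3262, 0.0919]
eef_rot: [-3.14, 0.002, 0.816]
wrist_force: [-20.0, 7.0, 39.5]
width: 0.998
grip_force: 49.7
```

>>> {"name": "servo_tool", "arguments": {
  "xyz": [
    [0,0,0.005],
    [0,0,0],
    [0,0,0]
  ],
  "dr": [
    [0,0,0],
    [0,0,0],
    [0,0,0]
  ],
  "gripper": [1,1,1]
}}

```text
time: 26.5
position: [0.5826, -0.3262, 0.0918]
eef_rot: [-3.141, 0.002, 0.816]
wrist_force: [-25.8, 8.0, 53.0]
width: 1.001
grip_force: 50.0
```

```bash
python3 - <<'E'
from h import *
m,i=snap("w12");s=env.state();print(s["wrist_force"],s["torque"],s["width"],s["grip_force"])
g=cv2.cvtColor(i,cv2.COLOR_BGR2HSV)
for y in range(180,285,8):
    v=g[y,140:420,2].astype(int);e=np.flatnonzero(np.abs(v[3:]-v[:-3])>35)+141.5;gr=np.split(e,np.flatnonzero(np.diff(e)>1)+1);print(y,[(round(float(k.mean())),int(g[y,int(k.mean())+4,2])) for k in gr if len(k)])
for x in (215,250,285):
    v=g[150:300,x,2].astype(int);e=np.flatnonzero(np.abs(v[3:]-v[:-3])>25)+151.5;gr=np.split(e,np.flatnonzero(np.diff(e)>1)+1);print("col",x,[(round(float(k.mean())),int(g[int(k.mean())+4,x,2])) for k in gr if len(k)])
E
```

```text
tcp [ 0.5826 -0.3262  0.0918] rot [-3.1409e+00  2.3000e-03  8.1560e-01] cam [ 0.6382 -0.2675  0.2293]
[-26.22375403   8.48755271  53.77276382] [3.32682533 6.80866947 0.48427126] 1.0008698862469327 49.95745539665222
180 []
188 [(165, 125)]
196 [(164, 99)]
204 []
212 [(198, 255), (306, 192)]
220 [(198, 255), (306, 191), (351, 156)]
228 [(200, 255), (306, 190), (352, 130)]
236 [(200, 236), (204, 157), (294, 255), (306, 189)]
244 [(295, 255), (306, 187)]
252 [(184, 45), (190, 169), (296, 255), (304, 186), (366, 49), (372, 136)]
260 [(178, 23), (190, 237), (304, 184), (356, 30), (377, 150)]
268 [(172, 22), (190, 234), (304, 184), (355, 27), (382, 162)]
276 [(164, 22), (192, 234), (304, 183), (354, 28), (390, 149)]
284 [(156, 23), (192, 232), (302, 182), (354, 29), (400, 132)]
col 215 [(176, 159), (180, 147), (184, 101), (192, 190), (202, 159), (208, 255), (232, 157), (256, 237), (296, 91)]
col 250 [(170, 156), (174, 158), (178, 101), (184, 191), (202, 161), (208, 255), (231, 157), (258, 238), (296, 86)]
col 285 [(163, 166), (166, 174), (171, 101), (178, 194), (202, 161), (209, 255), (234, 158), (258, 238), (296, 83)]
```

```bash
cat > pnp.py <<'E'
from h import *
import pickle,sys
from scipy.spatial.transform import Rotation as Ro
def pose(k,q,tcp,rot):
    m,i=pickle.load(open(k+".pkl","rb"));q=np.array(q,float)
    O=np.array([[23,23,64],[23,-23,64],[23,23,32],[23,-23,32],[31,31,16],[31,-31,16],[31,31,0],[31,-31,0]])*1e-3
    K=np.array(m["intrinsics"]);v=(q-K[:2,2])/K[0,0];r=np.linalg.norm(v,axis=1)[:,None];n=v/r*np.tan(r)
    ok,rv,tv=cv2.solvePnP(O,n,np.eye(3),None);pr=cv2.projectPoints(O,rv,tv,np.eye(3),None)[0][:,0];print("err px",(np.linalg.norm(pr-n,axis=1)*325).round(1))
    E=np.array(m["extrinsics"]);R=E[:3,:3].T@cv2.Rodrigues(rv)[0];p=E[:3,:3].T@(tv[:,0]-E[:3,3]);T=Ro.from_euler("xyz",rot).as_matrix()
    print("base",p.round(4),"in tool",(T.T@(p-tcp)).round(4),"up tool",(T.T@R[:,2]).round(3),"x",(T.T@R[:,0]).round(3))
E
python3 - <<'E'
from pnp import *
s=env.state()
pose("w12",[[190,256],[304.5,258.5],[203.5,232],[295,233],[198,208],[306,209],[200,202],[304,202]],s["position"],s["eef_rot"])
# where finger tip edges project: tool points
m,i=pickle.load(open("w12.pkl","rb"));T=Ro.from_euler("xyz",s["eef_rot"]).as_matrix();E=np.array(m["extrinsics"]);K=np.array(m["intrinsics"])
for pt in ([.0095,-.0435,.025],[.0095,-.0585,.025],[.0095,.0435,.025],[.0095,.0435,0],[.0095,-.0435,0]):
    c=E[:3,:3]@(T@np.array(pt)+s["position"])+E[:3,3];q=np.hypot(*c[:2]);a=np.arctan2(q,c[2])/q*325.19;print(pt,(a*c[:2]+K[:2,2]).round(0))
E
```

```text
err px [1.6 2.  1.1 0.5 3.5 1.9 0.6 0.7]
base [ 0.5714 -0.3151  0.0454] in tool [ 0.0005 -0.0158  0.0463] up tool [ 0.024  0.041 -0.999] x [0.999 0.022 0.025]
[0.0095, -0.0435, 0.025] [199. 251.]
[0.0095, -0.0585, 0.025] [174. 250.]
[0.0095, 0.0435, 0.025] [356. 251.]
[0.0095, 0.0435, 0] [367. 271.]
[0.0095, -0.0435, 0] [188. 271.]
```

>>> {"name": "servo_tool", "arguments": {
  "xyz": [
    [0,0,-0.015],
    [0,0,-0.01],
    [0,0,0],
    [0,0,0]
  ],
  "dr": [
    [0,0,0],
    [0,0,0],
    [0,0,0],
    [0,0,0]
  ],
  "gripper": [1,1,1,1]
}}

```text
time: 26.88
position: [0.5825, -0.327, 0.0958]
eef_rot: [-3.14, 0.001, 0.815]
wrist_force: [-6.2, 3.5, 6.9]
width: 1.0
grip_force: 45.0
```

>>> {"name": "servo_tool", "arguments": {
  "xyz": [
    [0,0,-0.005],
    [0,0,0],
    [0,0,-0.005],
    [0,0,0],
    [0,0,0]
  ],
  "dr": [
    [0,0,0],
    [0,0,0],
    [0,0,0],
    [0,0,0],
    [0,0,0]
  ],
  "gripper": [1,1,1,1,1]
}}

```text
time: 27.3
position: [0.5829, -0.328, 0.0995]
eef_rot: [3.141, 0.001, 0.814]
wrist_force: [-0.1, -0.5, -1.8]
width: 1.005
grip_force: 41.4
```

```bash
cat > edges.py <<'E'
from h import *
def edges(k):
    m,i=snap(k);g=cv2.cvtColor(i,cv2.COLOR_BGR2HSV)
    for y in range(188,285,8):
        v=g[y,140:420,2].astype(int);e=np.flatnonzero(np.abs(v[3:]-v[:-3])>35)+141.5;gr=np.split(e,np.flatnonzero(np.diff(e)>1)+1);print(y,[(round(float(q.mean())),int(g[y,int(q.mean())+4,2])) for q in gr if len(q)])
    for x in range(205,310,16):
        v=g[180:300,x,2].astype(int);e=np.flatnonzero(np.abs(v[3:]-v[:-3])>25)+181.5;gr=np.split(e,np.flatnonzero(np.diff(e)>1)+1);print("col",x,[(round(float(q.mean())),int(g[int(q.mean())+4,x,2])) for q in gr if len(q)])
    s=env.state();print(s["wrist_force"].round(1),s["torque"].round(2),s["width"],s["grip_force"])
E
python3 -c "from edges import *;edges('w13')"
```

```text
tcp [ 0.5829 -0.328   0.0994] rot [3.1412e+00 8.0000e-04 8.1440e-01] cam [ 0.6382 -0.2694  0.2372]
188 []
196 [(160, 109)]
204 []
212 [(188, 255), (294, 192), (346, 165)]
220 [(188, 255), (294, 191), (348, 128)]
228 [(188, 255), (272, 246), (294, 190)]
236 [(190, 255), (198, 157), (288, 254), (294, 189)]
244 [(190, 250), (196, 158), (290, 196)]
252 [(184, 46), (190, 207), (194, 161), (366, 44), (372, 136)]
260 [(178, 22), (191, 242), (296, 184), (356, 32), (376, 158)]
268 [(172, 21), (192, 241), (296, 184), (355, 29), (382, 164)]
276 [(164, 23), (192, 239), (294, 183), (354, 29), (390, 151)]
284 [(156, 23), (194, 238), (294, 179), (354, 28), (400, 134)]
col 205 [(183, 108), (189, 191), (201, 161), (207, 255), (231, 157), (254, 241), (296, 87)]
col 221 [(186, 190), (200, 159), (206, 255), (229, 157), (253, 240), (296, 90)]
col 237 [(183, 194), (200, 161), (206, 255), (228, 157), (253, 238), (296, 87)]
col 253 [(182, 195), (200, 163), (206, 255), (228, 157), (252, 237), (296, 85)]
col 269 [(200, 167), (206, 255), (228, 158), (252, 235), (296, 84)]
col 285 [(199, 163), (205, 255), (230, 163), (252, 233), (296, 84)]
col 301 [(296, 85)]
[-0.2 -0.6 -1.8] [-0.16 -0.26  0.02] 1.0031216924403028 41.39720901846886
```

>>> {"name": "servo_tool", "arguments": {
  "xyz": [
    [0,0,0.012],
    [0,0,0.012],
    [0,0,0.008],
    [0,0,0],
    [0,-0.008,0],
    [0,0,0],
    [0,-0.008,0],
    [0,0,0]
  ],
  "dr": [
    [0,0,0],
    [0,0,0],
    [0,0,0],
    [0,0,0],
    [0,0,0],
    [0,0,0],
    [0,0,0],
    [0,0,0]
  ],
  "gripper": [1,1,1,1,1,1,1,1]
}}

```text
time: 28.02
position: [0.5809, -0.3243, 0.0922]
eef_rot: [3.134, -0.001, 0.814]
wrist_force: [-0.9, -1.0, 31.6]
width: 0.998
grip_force: 39.2
```

>>> {"name": "servo_tool", "arguments": {
  "xyz": [
    [0,-0.008,0],
    [0,0,0],
    [0,-0.008,0],
    [0,0,0]
  ],
  "dr": [
    [0,0,0],
    [0,0,0],
    [0,0,0],
    [0,0,0]
  ],
  "gripper": [1,1,1,1]
}}

```text
time: 28.35
position: [0.5759, -0.3193, 0.0916]
eef_rot: [3.135, -0.001, 0.814]
wrist_force: [-3.0, -0.0, 29.0]
width: 1.004
grip_force: 41.6
```

>>> {"name": "servo_tool", "arguments": {
  "xyz": [
    [0,0,0],
    [0,0,0],
    [0,0,0],
    [0,0,0]
  ],
  "dr": [
    [0.015,0,0],
    [0,0,0],
    [0.015,0,0],
    [0,0,0]
  ],
  "gripper": [1,1,1,1]
}}

```text
time: 28.68
position: [0.5741, -0.3189, 0.088]
eef_rot: [-3.045, -0.0, 0.814]
wrist_force: [-5.8, 1.0, 15.3]
width: 1.004
grip_force: 43.0
```

>>> {"name": "servo_tool", "arguments": {
  "xyz": [
    [0,0,0],
    [0,0,0],
    [0,0,0],
    [0,0,0],
    [0,0,0]
  ],
  "dr": [
    [-0.03,0,0],
    [-0.015,0,0],
    [0,0,0],
    [-0.015,0,0],
    [0,0,0]
  ],
  "gripper": [1,1,1,1,1]
}}

```text
time: 29.1
position: [0.5761, -0.3206, 0.0964]
eef_rot: [3.035, 0.003, 0.814]
wrist_force: [-21.1, 3.8, 70.1]
width: 0.998
grip_force: 40.7
```

>>> {"name": "servo_tool", "arguments": {
  "xyz": [
    [0,0,-0.012],
    [0,0,0],
    [0,0,-0.01],
    [0,0,0],
    [0,0,0]
  ],
  "dr": [
    [0.03,0,0],
    [0.004,0,0],
    [0,0,0],
    [0,0,0],
    [0,0,0]
  ],
  "gripper": [1,1,1,1,1]
}}

```text
time: 29.52
position: [0.5731, -0.3185, 0.0955]
eef_rot: [-3.13, 0.001, 0.815]
wrist_force: [-1.7, 1.5, 1.4]
width: 1.002
grip_force: 37.1
```

```bash
python3 - <<'E'
from edges import *
edges('w14')
from pnp import *
s=env.state();print(s["eef_rot"])
import pickle
i=pickle.load(open("w14.pkl","rb"))[1]; sc=optics.grab_frame("scene")
cv2.imwrite("pics/mix4.png",np.hstack([cv2.resize(i[180:320,150:370],(480,305),interpolation=cv2.INTER_CUBIC),cv2.resize(sc[165:265,75:189],(348,305),interpolation=cv2.INTER_CUBIC)])[:, :800])
E
```

```text
tcp [ 0.573  -0.3185  0.0954] rot [-3.1293e+00  1.0000e-03  8.1490e-01] cam [ 0.6297 -0.261   0.2331]
188 []
196 [(178, 103)]
204 []
212 [(194, 255), (302, 191)]
220 [(194, 255), (302, 190)]
228 [(196, 255), (302, 189), (371, 126)]
236 [(196, 252), (202, 157), (292, 255), (300, 188)]
244 [(199, 158), (294, 255), (300, 187)]
252 [(184, 45), (189, 171), (296, 245), (300, 185), (366, 48), (372, 187)]
260 [(178, 23), (192, 239), (300, 185), (356, 29), (377, 187)]
268 [(172, 22), (192, 238), (300, 184), (355, 27), (382, 185)]
276 [(164, 23), (192, 236), (300, 183), (354, 28), (391, 186)]
284 [(156, 23), (194, 235), (300, 183), (354, 29), (400, 181)]
col 205 [(184, 154), (188, 101), (194, 189), (202, 161), (207, 255), (232, 158), (255, 239), (296, 87)]
col 221 [(184, 101), (191, 190), (201, 161), (207, 255), (230, 157), (255, 239), (296, 90)]
col 237 [(182, 104), (188, 191), (201, 162), (207, 255), (230, 157), (255, 238), (296, 87)]
col 253 [(186, 192), (201, 162), (207, 255), (230, 157), (255, 238), (296, 85)]
col 269 [(183, 193), (201, 164), (207, 255), (230, 157), (255, 237), (296, 83)]
col 285 [(182, 194), (200, 161), (207, 255), (231, 157), (255, 236), (296, 84)]
col 301 [(208, 235), (296, 86)]
[-1.8  0.4  1.5] [0.28 0.18 0.07] 0.9985658400526316 37.08991773426533
[-3.12929679e+00  1.04386665e-03  8.14941331e-01]
```

Pad force is falling with each wiggle (45, then 41, then 37), and the pyramid is nearly flat on the pedestal. I'll repeat the press-and-rock.

>>> {"name": "servo_tool", "arguments": {
  "xyz": [
    [0,0,0.012],
    [0,0,0.01],
    [0,0,0],
    [0,0,0],
    [0,0,0],
    [0,0,0],
    [0,0,0],
    [0,0,0]
  ],
  "dr": [
    [-0.004,0,0],
    [0,0,0],
    [0.03,0,0],
    [0,0,0],
    [-0.03,0,0],
    [-0.03,0,0],
    [0,0,0],
    [0.03,0,0]
  ],
  "gripper": [1,1,1,1,1,1,1,1]
}}

```text
time: 30.28
position: [0.5719, -0.3163, 0.0888]
eef_rot: [3.137, 0.004, 0.819]
wrist_force: [1.0, 0.0, -0.0]
width: 1.003
grip_force: 0.0
```

>>> {"name": "servo_tool", "arguments": {
  "xyz": [
    [0,0,0],
    [0,0,0.006],
    [0,0,0],
    [0,0,0],
    [0,0,0],
    [0,0,0],
    [0,0,0],
    [0,0,0]
  ],
  "dr": [
    [0,0,0],
    [0,0,0],
    [0.03,0,0],
    [0,0,0],
    [-0.03,0,0],
    [-0.03,0,0],
    [0,0,0],
    [0.03,0,0]
  ],
  "gripper": [1,1,1,1,1,1,1,1]
}}

```text
time: 30.95
position: [0.5716, -0.3156, 0.0843]
eef_rot: [3.138, 0.003, 0.82]
wrist_force: [1.2, -0.6, 1.2]
width: 0.999
grip_force: 0.0
```

>>> {"name": "servo_tool", "arguments": {
  "xyz": [
    [0,0,-0.012],
    [0,0,0],
    [0,0,-0.01],
    [0,0,0],
    [0,0,0]
  ],
  "dr": [
    [0,0,0],
    [0,0,0],
    [0,0,0],
    [0,0,0],
    [0,0,0]
  ],
  "gripper": [1,1,1,1,1]
}}

```text
time: 31.37
position: [0.5736, -0.3187, 0.0938]
eef_rot: [3.139, 0.001, 0.815]
wrist_force: [0.2, -0.0, -0.0]
width: 1.001
grip_force: 0.0
```

The pyramid is free, with grip and wrist forces at zero. I'll rise slowly, then look from above.

>>> {"name": "servo_tool", "arguments": {
  "xyz": [
    [0,0,-0.01],
    [0,0,-0.02],
    [0,0,-0.04],
    [0,0,-0.06],
    [0,0,-0.08],
    [0,0,-0.08],
    [0,0,-0.08],
    [0,0,-0.013],
    [0,0,0]
  ],
  "dr": [
    [0,0,0],
    [0,0,0],
    [0,0,0],
    [0,0,0],
    [0,0,0],
    [0,0,0],
    [0,0,0],
    [0,0,0],
    [0,0,0]
  ],
  "gripper": [1,1,1,1,1,1,1,1,1]
}}

```text
time: 32.12
position: [0.5746, -0.3184, 0.2507]
eef_rot: [3.136, -0.001, 0.815]
wrist_force: [0.2, -0.6, -1.4]
width: 1.002
grip_force: 0.0
```

>>> {"name": "servo_tool", "arguments": {
  "xyz": [
    [-0.068,0,0],
    [-0.068,0,0],
    [-0.067,0,0],
    [0,0,0],
    [0,0,0]
  ],
  "dr": [
    [0,0,0],
    [0,0,0],
    [0,0,0],
    [0,0,0],
    [0,0,0]
  ],
  "gripper": [1,1,1,1,1]
}}

```text
time: 32.53
position: [0.516, -0.3794, 0.2458]
eef_rot: [-3.141, 0.002, 0.811]
wrist_force: [0.1, 0.5, 0.4]
width: 1.0
grip_force: 0.0
```

```bash
python3 - <<'E'
from h import *
m,i=snap("w15");c=(.577,-.311)
C=np.linalg.inv(m["extrinsics"])[:3,3]
for vt in (240,245):
    try: ped,foot=measure(m,i,c,vt=vt)
    except Exception as e: print(e)
h=cv2.cvtColor(rect(m,i,c,.104),cv2.COLOR_BGR2HSV);print(h[::25,200].tolist())
# tip: bright spot at .13
r=rect(m,i,c,.13);g=cv2.cvtColor(r,cv2.COLOR_BGR2GRAY);cv2.imwrite("pics/mix5.png",np.hstack([rect(m,i,c,.056),r]))
s=env.state();print(s["wrist_force"].round(1),s["grip_force"])
E
```

```text
tcp [ 0.5171 -0.3778  0.2461] rot [-3.1412e+00  7.0000e-04  8.1370e-01] cam [ 0.5717 -0.321   0.3834]
ped [  0.5742  -0.316   79.3305 124.0987  57.4259] foot [ 0.5661 -0.3126 60.9332 60.7833 46.7357]
ped [  0.5742  -0.316   79.3305 124.0987  57.4259] foot [ 0.5663 -0.3127 60.4835 59.6151 46.6366]
[[19, 142, 200], [19, 142, 201], [19, 142, 201], [19, 142, 201], [19, 142, 201], [18, 60, 210], [28, 36, 254], [20, 63, 230], [20, 62, 235], [20, 61, 239], [19, 56, 220], [19, 142, 199], [19, 143, 198], [19, 144, 197], [19, 143, 196], [18, 146, 171]]
[-0.5  0.8  0.2] 0.0
```

The pyramid stands upright at (0.5662, -0.3126) with yaw 46.7°. I'll regrasp it 10 mm higher, so the tips stay clear of the block's lower edge, and close slowly.

>>> {"name": "servo_tool", "arguments": {
  "xyz": [
    [0.068,-0.0076,0],
    [0.068,-0.0076,0],
    [0.067,-0.0075,0],
    [0,0,0.06],
    [0,0,0.06],
    [0,0,0],
    [0,0,0]
  ],
  "dr": [
    [0,0,0],
    [0,0,0],
    [0,0,0],
    [0,0,0],
    [0,0,0],
    [0,0,0],
    [0,0,0]
  ],
  "gripper": [1,1,1,1,1,1,1]
}}

```text
time: 33.17
position: [0.5666, -0.3112, 0.1978]
eef_rot: [-3.14, 0.001, 0.816]
wrist_force: [0.3, -0.0, -0.2]
width: 1.0
grip_force: 0.0
```

```bash
python3 - <<'E'
from h import *
go(.5662,-.3126,.104)
E
```

```text
shift mm [-1.3  0.7 93.8] norm [-0.0032  0.0017  0.2345] rows>= 2.249315563129487 turn norm 0 tilt [-3.1396e+00  9.0000e-04  8.1630e-01] j [ 1.16  0.65 -1.09  1.42  0.57  1.41 -0.68]
```

>>> {"name": "servo_tool", "arguments": {
  "xyz": [
    [-0.003,0.0017,0.06],
    [0,0,0.06],
    [0,0,0.06],
    [0,0,0.035],
    [0,0,0.02],
    [0,0,0],
    [0,0,0],
    [0,0,0]
  ],
  "dr": [
    [0,0,0],
    [0,0,0],
    [0,0,0],
    [0,0,0],
    [0,0,0],
    [0,0,0],
    [0,0,0],
    [0,0,0]
  ],
  "gripper": [1,1,1,1,1,1,1,1]
}}

```text
time: 33.83
position: [0.5672, -0.314, 0.1062]
eef_rot: [3.139, -0.0, 0.815]
wrist_force: [0.8, 0.4, 0.8]
width: 1.002
grip_force: 0.0
```

>>> {"name": "servo_tool", "arguments": {
  "xyz": [
    [0,0,0],
    [0,0,0],
    [0,0,0],
    [0,0,0],
    [0,0,0],
    [0,0,0],
    [0,0,0],
    [0,0,0]
  ],
  "dr": [
    [0,0,0],
    [0,0,0],
    [0,0,0],
    [0,0,0],
    [0,0,0],
    [0,0,0],
    [0,0,0],
    [0,0,0]
  ],
  "gripper": [0.7,0.55,0.45,0.4,0.37,0.34,0.31,0.28]
}}

```text
time: 34.5
position: [0.5661, -0.3135, 0.1048]
eef_rot: [-3.141, 0.001, 0.815]
wrist_force: [-4.5, 2.0, 5.6]
width: 0.683
grip_force: 29.4
```

>>> {"name": "servo_tool", "arguments": {
  "xyz": [
    [0,0,0],
    [0,0,0],
    [0,0,0],
    [0,0,0],
    [0,0,0],
    [0,0,0],
    [0,0,0],
    [0,0,0]
  ],
  "dr": [
    [0,0,0],
    [0,0,0],
    [0,0,0],
    [0,0,0],
    [0,0,0],
    [0,0,0],
    [0,0,0],
    [0,0,0]
  ],
  "gripper": [0.25,0.22,0.19,0.16,0.14,0.12,0.1,0.1]
}}

```text
time: 35.17
position: [0.566, -0.3134, 0.1048]
eef_rot: [-3.141, 0.001, 0.815]
wrist_force: [-4.5, 1.6, 5.7]
width: 0.685
grip_force: 29.4
```

The fingers stop at about 59 mm with a 6 N upward force, which isn't the 46 mm block. This needs the last picture.

```bash
python3 - <<'E'
from h import *
m,i=snap("w16");s=optics.grab_frame("scene")
A=cv2.resize(i[190:300,160:400],(800,366),interpolation=cv2.INTER_CUBIC)
B=cv2.resize(s[165:265,75:189],(267,234),interpolation=cv2.INTER_CUBIC);C=cv2.resize(s[185:240,95:158],(267,234),interpolation=cv2.INTER_CUBIC);D=cv2.resize(i[255:400,150:400],(266,234),interpolation=cv2.INTER_AREA)
cv2.imwrite("pics/mix6.png",np.vstack([A,np.hstack([B,C,D])]))
E
```

```text
tcp [ 0.566  -0.3135  0.1048] rot [-3.1412e+00  1.2000e-03  8.1480e-01] cam [ 0.6215 -0.2548  0.2424]
```

View pics/mix6.png

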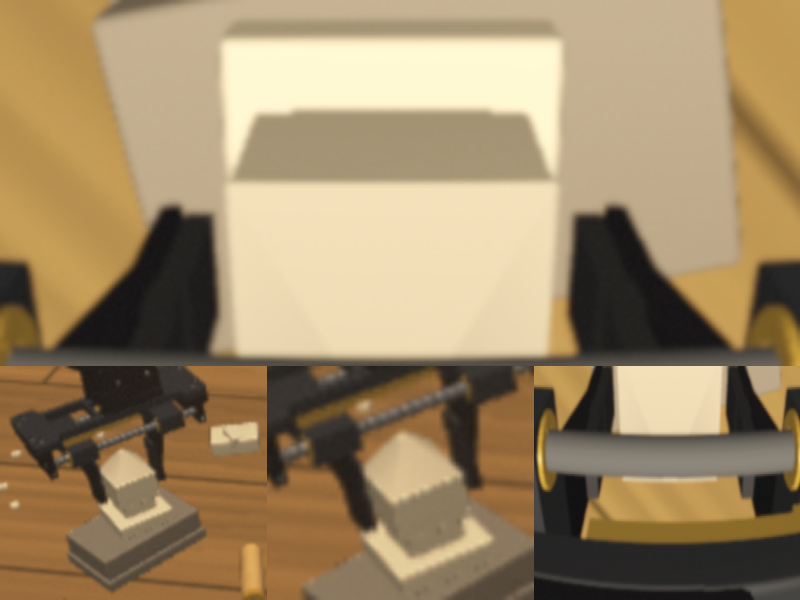

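The picture shows the pyramid upright, with a visible gap between each finger and the block, at about (222,290) and (562,290). The fingers are meeting something wider than the visible block, but the hold is even this time at 29 N. I'll test it with a small lift.

>>> {"name": "servo_tool", "arguments": {
  "xyz": [
    [0,0,-0.005],
    [0,0,-0.005],
    [0,0,-0.01],
    [0,0,0],
    [0,0,0],
    [0,0,0]
  ],
  "dr": [
    [0,0,0],
    [0,0,0],
    [0,0,0],
    [0,0,0],
    [0,0,0],
    [0,0,0]
  ],
  "gripper": [0.1,0.1,0.1,0.1,0.1,0.1]
}}

```text
time: 35.77
position: [0.5663, -0.3139, 0.1124]
eef_rot: [3.141, 0.001, 0.815]
wrist_force: [0.2, -0.0, -3.2]
width: 0.681
grip_force: 30.0
```

```bash
python3 -c "from edges import *;edges('w17')"
```

```text
tcp [ 0.5662 -0.3139  0.1123] rot [3.1414e+00 9.0000e-04 8.1450e-01] cam [ 0.6216 -0.2552  0.25  ]
188 [(195, 106)]
196 []
204 [(226, 255), (328, 198)]
212 [(226, 255), (328, 197)]
220 [(227, 255), (328, 196), (374, 133)]
228 [(227, 255), (235, 164), (320, 255), (328, 195)]
236 [(228, 244), (232, 165), (322, 248), (328, 193)]
244 []
252 [(208, 83), (214, 184), (228, 243), (327, 189), (341, 87), (347, 191)]
260 [(204, 25), (225, 229), (326, 177), (332, 36), (350, 188)]
268 [(168, 188), (200, 23), (226, 233), (326, 158), (330, 31), (356, 190), (388, 132)]
276 [(170, 185), (193, 23), (226, 227), (330, 30), (362, 200), (386, 33)]
284 [(158, 122), (168, 143), (171, 189), (185, 25), (226, 198), (230, 236), (330, 30), (370, 200), (384, 101), (388, 117), (397, 38)]
col 205 [(184, 114), (190, 197), (258, 33), (296, 98)]
col 221 [(182, 140), (186, 198), (254, 35), (298, 101)]
col 237 [(184, 198), (196, 167), (201, 255), (224, 166), (244, 244), (296, 92)]
col 253 [(182, 200), (196, 167), (201, 255), (222, 164), (244, 244), (296, 89)]
col 269 [(195, 168), (201, 255), (222, 164), (244, 244), (296, 89)]
col 285 [(195, 169), (201, 255), (222, 163), (244, 244), (296, 88)]
col 301 [(195, 170), (201, 255), (222, 164), (244, 244), (296, 89)]
[ 0.3  0.5 -3.1] [-0.02  0.01  0.02] 0.6788705379275708 29.958971589803696
```

The lift works: the pyramid is centred between the fingers, level, and held at 30 N. I'll carry it to the square pedestal.

>>> {"name": "servo_tool", "arguments": {
  "xyz": [
    [0,0,-0.06],
    [0,0,-0.08],
    [0,0,-0.08],
    [0,0,-0.08],
    [0,0,-0.04],
    [0.02,-0.055,0],
    [0.03,-0.082,0],
    [0.03,-0.082,0],
    [0.03,-0.082,0]
  ],
  "dr": [
    [0,0,0],
    [0,0,0.035],
    [0,0,0.035],
    [0,0,0.035],
    [0,0,0],
    [0,0,0],
    [0,0,0],
    [0,0,0],
    [0,0,0]
  ],
  "gripper": [0.1,0.1,0.1,0.1,0.1,0.1,0.1,0.1,0.1]
}}

```text
time: 36.57
position: [0.5487, -0.1851, 0.2482]
eef_rot: [3.141, 0.001, 0.484]
wrist_force: [0.5, 1.0, -2.6]
width: 0.68
grip_force: 30.0
```

>>> {"name": "servo_tool", "arguments": {
  "xyz": [
    [0.03,-0.082,0],
    [0.03,-0.082,0],
    [0.03,-0.082,0],
    [0.03,-0.082,0],
    [0.03,-0.082,0],
    [0.03,-0.082,0],
    [0.03,-0.082,0],
    [0.03,-0.082,0],
    [0.03,-0.082,0],
    [0.03,-0.082,0]
  ],
  "dr": [
    [0,0,0],
    [0,0,0],
    [0,0,0],
    [0,0,0],
    [0,0,0],
    [0,0,0],
    [0,0,0],
    [0,0,0],
    [0,0,0],
    [0,0,0]
  ],
  "gripper": [0.1,0.1,0.1,0.1,0.1,0.1,0.1,0.1,0.1,0.1]
}}

```text
time: 37.4
position: [0.5019, 0.161, 0.2482]
eef_rot: [3.14, 0.0, 0.485]
wrist_force: [1.5, -0.4, -3.3]
width: 0.678
grip_force: 30.0
```

>>> {"name": "servo_tool", "arguments": {
  "xyz": [
    [0.03,-0.082,0],
    [0.03,-0.082,0],
    [0.02,-0.055,0],
    [0,0,0],
    [0,0,0],
    [0,0,0]
  ],
  "dr": [
    [0,0,0],
    [0,0,0],
    [0,0,0],
    [0,0,0],
    [0,0,0],
    [0,0,0]
  ],
  "gripper": [0.1,0.1,0.1,0.1,0.1,0.1]
}}

```text
time: 37.9
position: [0.4901, 0.2513, 0.2478]
eef_rot: [3.14, 0.001, 0.485]
wrist_force: [0.3, -0.2, -2.8]
width: 0.678
grip_force: 30.0
```

```bash
python3 - <<'E'
from h import *
s=env.state();print(s["position"],s["wrist_force"],s["width"],s["grip_force"]);go(.4857,.2706,.11,.4850)
E
```

```text
[0.4901407  0.25134372 0.24780803] [ 0.31356019 -0.15491395 -2.80186602] 0.6783331919678817 29.959092512726784
shift mm [  5.  -19.1 137.8] norm [ 0.0126 -0.0478  0.3445] rows>= 3.338554740780425 turn norm -0.0001 tilt [3.1404e+00 1.0000e-03 4.8470e-01] j [ 0.42  0.41 -1.22  1.61  0.39  1.39 -1.93]
```

>>> {"name": "servo_tool", "arguments": {
  "xyz": [
    [0.0126,-0.0478,0],
    [0,0,0.06],
    [0,0,0.06],
    [0,0,0.06],
    [0,0,0.06],
    [0,0,0.05],
    [0,0,0.03],
    [0,0,0.015],
    [0,0,0],
    [0,0,0]
  ],
  "dr": [
    [0,0,0],
    [0,0,0],
    [0,0,0],
    [0,0,0],
    [0,0,0],
    [0,0,0],
    [0,0,0],
    [0,0,0],
    [0,0,0],
    [0,0,0]
  ],
  "gripper": [0.1,0.1,0.1,0.1,0.1,0.1,0.1,0.1,0.1,0.1]
}}

```text
time: 38.73
position: [0.4861, 0.2709, 0.1148]
eef_rot: [3.141, -0.0, 0.484]
wrist_force: [0.4, 0.9, -2.0]
width: 0.681
grip_force: 30.0
```

```bash
python3 - <<'E'
from h import *
s=env.state();print(s["position"],s["wrist_force"]);go(.4857,.2706,.105)
E
```

```text
[0.48608212 0.27093077 0.1148184 ] [ 0.41223717  0.8850235  -1.96644791]
shift mm [-0.5  0.1  9.8] norm [-0.0012  0.0003  0.0245] rows>= 0.23576496201361186 turn norm 0 tilt [ 3.141e+00 -2.000e-04  4.840e-01] j [ 0.29  0.55 -1.11  1.76  0.53  1.18 -2.06]
```

>>> {"name": "servo_tool", "arguments": {
  "xyz": [
    [-0.0012,0,0.01],
    [0,0,0.006],
    [0,0,0.004],
    [0,0,0],
    [0,0,0]
  ],
  "dr": [
    [0,0,0],
    [0,0,0],
    [0,0,0],
    [0,0,0],
    [0,0,0]
  ],
  "gripper": [0.1,0.1,0.1,0.1,0.1]
}}

```text
time: 39.15
position: [0.4851, 0.2708, 0.1061]
eef_rot: [3.141, 0.001, 0.485]
wrist_force: [-0.3, -1.2, -3.9]
width: 0.683
grip_force: 30.0
```

>>> {"name": "servo_tool", "arguments": {
  "xyz": [
    [0,0,0.003],
    [0,0,0],
    [0,0,0]
  ],
  "dr": [
    [0,0,0],
    [0,0,0],
    [0,0,0]
  ],
  "gripper": [0.1,0.1,0.1]
}}

```text
time: 39.4
position: [0.4852, 0.2709, 0.1049]
eef_rot: [3.141, 0.0, 0.485]
wrist_force: [0.0, 0.7, -1.9]
width: 0.679
grip_force: 29.9
```

>>> {"name": "servo_tool", "arguments": {
  "xyz": [
    [0,0,0.003],
    [0,0,0],
    [0,0,0]
  ],
  "dr": [
    [0,0,0],
    [0,0,0],
    [0,0,0]
  ],
  "gripper": [0.1,0.1,0.1]
}}

```text
time: 39.65
position: [0.4854, 0.271, 0.1046]
eef_rot: [3.141, -0.0, 0.485]
wrist_force: [-2.0, -2.6, 8.1]
width: 0.68
grip_force: 29.3
```

Down, with 8 N of contact. I'll open slowly and check that the grip force goes to zero before rising.

>>> {"name": "servo_tool", "arguments": {
  "xyz": [
    [0,0,-0.001],
    [0,0,0],
    [0,0,0],
    [0,0,0],
    [0,0,0],
    [0,0,0],
    [0,0,0]
  ],
  "dr": [
    [0,0,0],
    [0,0,0],
    [0,0,0],
    [0,0,0],
    [0,0,0],
    [0,0,0],
    [0,0,0]
  ],
  "gripper": [0.1,0.38,0.42,0.5,0.7,1,1]
}}

```text
time: 40.23
position: [0.4849, 0.2707, 0.1037]
eef_rot: [3.141, 0.001, 0.485]
wrist_force: [-0.4, 0.2, -0.6]
width: 0.893
grip_force: 0.0
```

>>> {"name": "servo_tool", "arguments": {
  "xyz": [
    [0,0,0],
    [0,0,0],
    [0,0,-0.005],
    [0,0,0]
  ],
  "dr": [
    [0,0,0],
    [0,0,0],
    [0,0,0],
    [0,0,0]
  ],
  "gripper": [1,1,1,1]
}}

```text
time: 40.57
position: [0.4852, 0.2709, 0.1063]
eef_rot: [3.141, 0.0, 0.485]
wrist_force: [0.4, 0.1, -0.5]
width: 0.997
grip_force: 0.0
```

>>> {"name": "servo_tool", "arguments": {
  "xyz": [
    [0,0,-0.02],
    [0,0,-0.05],
    [0,0,-0.08],
    [0,0,-0.08],
    [0,0,-0.08],
    [0,0,-0.042],
    [-0.068,0,0],
    [-0.068,0,0],
    [-0.067,0,0],
    [0,0,0]
  ],
  "dr": [
    [0,0,0],
    [0,0,0],
    [0,0,0],
    [0,0,0],
    [0,0,0],
    [0,0,0],
    [0,0,0],
    [0,0,0],
    [0,0,0],
    [0,0,0]
  ],
  "gripper": [1,1,1,1,1,1,1,1,1,1]
}}

```text
time: 41.4
position: [0.4116, 0.2303, 0.2468]
eef_rot: [3.135, 0.002, 0.481]
wrist_force: [0.3, 0.2, -0.2]
width: 0.999
grip_force: 0.0
```

>>> {"name": "servo_tool", "arguments": {
  "xyz": [
    [0,0,0],
    [0,0,0]
  ],
  "dr": [
    [0,0,0],
    [0,0,0]
  ],
  "gripper": [1,1]
}}

```text
time: 41.57
position: [0.4143, 0.2331, 0.2475]
eef_rot: [3.14, -0.001, 0.484]
wrist_force: [0.6, 0.7, -0.0]
width: 1.0
grip_force: 0.0
```

```bash
python3 - <<'E'
from h import *
m,i=snap("w18");c=(.482,.272)
for vt in (236,242):
    try: measure(m,i,c,vt=vt)
    except Exception as e: print(e)
E
```

```text
tcp [0.4142 0.2338 0.2474] rot [ 3.1414e+00 -4.0000e-04  4.8520e-01] cam [0.4857 0.2704 0.3853]
ped [ 0.4857  0.2706 98.3369 97.9056 27.8544] foot [ 0.4862  0.2711 60.6805 60.5984 27.8597]
ped [ 0.4857  0.2706 98.3369 97.9056 27.8544] foot [ 0.5075  0.2912  6.2504 43.7159 32.5249]
```

The pyramid stands at (0.4862, 0.2711) on the square centre (0.4857, 0.2706), with both yaws at 27.86°. Next I'll take a closer measurement of the gable.

>>> {"name": "servo_tool", "arguments": {
  "xyz": [
    [0,0,0],
    [0,0,0],
    [-0.0205,0.0931,0],
    [-0.0205,0.0931,0],
    [-0.0205,0.0931,0],
    [-0.0205,0.0931,0],
    [-0.0205,0.0931,0],
    [-0.0205,0.0931,0],
    [-0.0205,0.0931,0],
    [-0.0205,0.0931,0]
  ],
  "dr": [
    [0,0,0.0475],
    [0,0,0.0475],
    [0,0,0],
    [0,0,0],
    [0,0,0],
    [0,0,0],
    [0,0,0],
    [0,0,0],
    [0,0,0],
    [0,0,0]
  ],
  "gripper": [1,1,1,1,1,1,1,1,1,1]
}}

```text
time: 42.45
position: [0.4197, -0.0654, 0.2477]
eef_rot: [-3.141, -0.0, 0.238]
wrist_force: [0.4, 1.4, -0.1]
width: 1.002
grip_force: 0.0
```

>>> {"name": "servo_tool", "arguments": {
  "xyz": [
    [0,0,0],
    [0,0,0],
    [0,0,0]
  ],
  "dr": [
    [0,0,0],
    [0,0,0],
    [0,0,0]
  ],
  "gripper": [1,1,1]
}}

```text
time: 42.7
position: [0.4199, -0.0631, 0.2474]
eef_rot: [-3.14, 0.0, 0.238]
wrist_force: [-0.0, 1.1, 0.6]
width: 1.001
grip_force: 0.0
```

```bash
python3 - <<'E'
from h import *
m,i=snap("w19");c=(.491,-.056)
ped=big(cv2.cvtColor(rect(m,i,c,.04),cv2.COLOR_BGR2HSV)[...,1]<103,c);print("round",circ(ped))
h=cv2.cvtColor(rect(m,i,c,.104),cv2.COLOR_BGR2HSV).astype(int)
a=np.deg2rad(10.8);u=np.array([np.cos(a),np.sin(a)])
for k in (-.012,0.012):   # profile along the ridge direction either side of the ridge
    print(k,[(int(t),h[tuple(((np.array([.4853,-.0557])+u*t/1000+k*np.array([-u[1],u[0]])-c+.1)*2000).round().astype(int)[::-1])].tolist()[1:]) for t in range(-56,60,4)])
for vt in (212,217,222):
    g=big((h[...,2]>vt)&(h[...,1]<90)&(h[...,1]>61),c);P=cv2.approxPolyDP(g*1000,4,True)[:,0];print(vt,box(g),P.round(1).tolist())
E
```

```text
tcp [ 0.4198 -0.0628  0.2475] rot [-3.1407e+00  1.0000e-04  2.3860e-01] cam [ 0.4986 -0.045   0.3851]
round (array([ 0.4881, -0.0527]), 0.0565)
-0.012 [(-56, [145, 194]), (-52, [143, 198]), (-48, [143, 196]), (-44, [143, 193]), (-40, [120, 189]), (-36, [64, 228]), (-32, [64, 228]), (-28, [64, 228]), (-24, [64, 228]), (-20, [64, 228]), (-16, [64, 228]), (-12, [64, 228]), (-8, [65, 228]), (-4, [64, 228]), (0, [64, 228]), (4, [65, 228]), (8, [65, 228]), (12, [65, 228]), (16, [65, 228]), (20, [65, 228]), (24, [64, 227]), (28, [64, 227]), (32, [65, 227]), (36, [65, 227]), (40, [56, 220]), (44, [55, 221]), (48, [66, 213]), (52, [143, 198]), (56, [143, 198])]
0.012 [(-56, [145, 188]), (-52, [143, 191]), (-48, [143, 198]), (-44, [144, 196]), (-40, [111, 203]), (-36, [61, 235]), (-32, [62, 235]), (-28, [61, 235]), (-24, [61, 235]), (-20, [62, 235]), (-16, [61, 235]), (-12, [61, 235]), (-8, [61, 235]), (-4, [62, 235]), (0, [62, 235]), (4, [62, 235]), (8, [62, 235]), (12, [62, 235]), (16, [61, 234]), (20, [61, 234]), (24, [62, 234]), (28, [62, 234]), (32, [61, 234]), (36, [62, 234]), (40, [54, 224]), (44, [54, 225]), (48, [54, 225]), (52, [129, 188]), (56, [143, 196])]
212 [ 4.85200e-01 -6.35000e-02  7.96296e+01  3.29285e+01  8.01710e+00] [[445.0, -63.5], [445.0, -52.5], [448.0, -63.5], [478.0, -53.0], [500.0, -53.0], [520.0, -42.5], [525.5, -68.5], [454.5, -83.5]]
217 [ 4.86800e-01 -6.55000e-02  7.87465e+01  2.88023e+01  1.54463e+01] [[446.0, -65.5], [478.0, -53.0], [486.0, -56.0], [516.5, -48.0], [520.0, -42.5], [525.5, -68.5], [454.5, -83.0]]
222 [ 4.87100e-01 -6.54000e-02  7.82646e+01  2.88023e+01  1.54463e+01] [[446.5, -65.5], [478.0, -53.0], [486.0, -56.0], [516.5, -48.0], [520.0, -42.5], [525.5, -68.5], [454.5, -82.5]]
```

```bash
python3 - <<'E'
from h import *
import pickle
m,i=pickle.load(open("w19.pkl","rb"));c=(.491,-.056)
h=cv2.GaussianBlur(cv2.cvtColor(rect(m,i,c,.104),cv2.COLOR_BGR2HSV),(5,5),0).astype(int)
a=np.deg2rad(10.8);u=np.array([np.cos(a),np.sin(a)]);w=np.array([-u[1],u[0]]);o=np.array([.4853,-.0557])
def S(t,k): return h[tuple(((o+u*t/1000+w*k/1000-c+.1)*2000).round().astype(int)[::-1])]
ks=np.arange(-40,40.5,.5)
print([(k,S(0,k)[1:].tolist()) for k in range(-36,37,4)])
L=[];
for t in range(-30,31,5):
    v=np.array([S(t,k)[1:] for k in ks]);g=np.abs(v[4:]-v[:-4]).sum(1);kk=ks[2:-2]
    n=(kk<-15)&(kk>-30);p=(kk>15)&(kk<30);L.append((t,kk[n][g[n].argmax()],g[n].max(),kk[p][g[p].argmax()],g[p].max()))
L=np.array(L);print(L.tolist());
for j in (1,3):print(np.polyfit(L[:,0],L[:,j],1))
go(.4853,-.0557,.1,.188)
E
```

```text
[(-36, [61, 210]), (-32, [60, 211]), (-28, [60, 212]), (-24, [60, 213]), (-20, [64, 228]), (-16, [65, 228]), (-12, [64, 228]), (-8, [65, 228]), (-4, [64, 228]), (0, [62, 233]), (4, [62, 235]), (8, [62, 235]), (12, [62, 235]), (16, [62, 235]), (20, [61, 235]), (24, [57, 222]), (28, [57, 219]), (32, [57, 219]), (36, [57, 219])]
[[-30.0, -25.0, 48.0, 23.0, 24.0], [-25.0, -29.5, 42.0, 23.5, 23.0], [-20.0, -22.0, 14.0, 23.5, 25.0], [-15.0, -22.0, 15.0, 23.5, 25.0], [-10.0, -22.0, 14.0, 23.5, 20.0], [-5.0, -23.0, 10.0, 23.5, 20.0], [0.0, -21.5, 14.0, 23.5, 17.0], [5.0, -22.0, 14.0, 23.0, 15.0], [10.0, -22.0, 13.0, 22.5, 15.0], [15.0, -22.0, 12.0, 23.5, 20.0], [20.0, -22.0, 13.0, 24.0, 17.0], [25.0, -21.5, 12.0, 23.5, 15.0], [30.0, -22.0, 11.0, 23.5, 17.0]]
[  0.06483516 -22.80769231]
[2.74725275e-03 2.33846154e+01]
shift mm [ 65.7   5.3 147.5] norm [0.1641 0.0132 0.3687] rows>= 3.873524572942319 turn norm 0.0161 tilt [-3.1407e+00  1.0000e-04  2.3860e-01] j [ 1.08 -0.11 -0.95  1.91 -0.1   1.3  -1.18]
```

>>> {"name": "servo_tool", "arguments": {
  "xyz": [
    [0,0,0],
    [0.0815,0.0057,0],
    [0.0815,0.0058,0],
    [0,0,0.06],
    [0,0,0.06],
    [0,0,0],
    [0,0,0],
    [0,0,0]
  ],
  "dr": [
    [0,0,0.0161],
    [0,0,0],
    [0,0,0],
    [0,0,0],
    [0,0,0],
    [0,0,0],
    [0,0,0],
    [0,0,0]
  ],
  "gripper": [1,1,1,1,1,1,1,1]
}}

```text
time: 43.42
position: [0.4847, -0.0563, 0.2008]
eef_rot: [3.141, -0.001, 0.186]
wrist_force: [0.0, 0.6, 0.2]
width: 0.999
grip_force: 0.0
```

```bash
python3 - <<'E'
from h import *
go(.4847,-.0551,.1,.188)
E
```

```text
shift mm [  0.3  -1.2 100.8] norm [ 0.0007 -0.003   0.2521] rows>= 2.418364602788601 turn norm -0.0006 tilt [ 3.1405e+00 -8.0000e-04  1.8610e-01] j [ 0.99  0.18 -1.04  1.83  0.17  1.22 -1.49]
```

>>> {"name": "servo_tool", "arguments": {
  "xyz": [
    [0,-0.003,0.06],
    [0,0,0.06],
    [0,0,0.06],
    [0,0,0.04],
    [0,0,0.02],
    [0,0,0.012],
    [0,0,0],
    [0,0,0]
  ],
  "dr": [
    [0,0,0],
    [0,0,0],
    [0,0,0],
    [0,0,0],
    [0,0,0],
    [0,0,0],
    [0,0,0],
    [0,0,0]
  ],
  "gripper": [1,1,1,1,1,1,1,1]
}}

```text
time: 44.08
position: [0.4847, -0.0562, 0.1]
eef_rot: [3.14, -0.001, 0.185]
wrist_force: [0.1, -0.6, 0.1]
width: 0.998
grip_force: 0.0
```

>>> {"name": "servo_tool", "arguments": {
  "xyz": [
    [0,0,0],
    [0,0,0],
    [0,0,0],
    [0,0,0],
    [0,0,0],
    [0,0,0],
    [0,0,0],
    [0,0,0],
    [0,0,0]
  ],
  "dr": [
    [0,0,0],
    [0,0,0],
    [0,0,0],
    [0,0,0],
    [0,0,0],
    [0,0,0],
    [0,0,0],
    [0,0,0],
    [0,0,0]
  ],
  "gripper": [0.7,0.5,0.4,0.35,0.3,0.26,0.23,0.2,0.18]
}}

```text
time: 44.83
position: [0.4839, -0.0561, 0.0987]
eef_rot: [3.141, 0.0, 0.185]
wrist_force: [-0.5, -0.4, 1.1]
width: 0.599
grip_force: 0.0
```

>>> {"name": "servo_tool", "arguments": {
  "xyz": [
    [0,0,0],
    [0,0,0],
    [0,0,0],
    [0,0,0],
    [0,0,0],
    [0,0,0],
    [0,0,0],
    [0,0,0],
    [0,0,0],
    [0,0,0]
  ],
  "dr": [
    [0,0,0],
    [0,0,0],
    [0,0,0],
    [0,0,0],
    [0,0,0],
    [0,0,0],
    [0,0,0],
    [0,0,0],
    [0,0,0],
    [0,0,0]
  ],
  "gripper": [0.15,0.12,0.1,0.08,0.06,0.04,0.02,0,-0.05,-0.1]
}}

```text
time: 45.67
position: [0.4839, -0.0557, 0.0987]
eef_rot: [3.141, 0.0, 0.185]
wrist_force: [-0.9, 2.5, 0.8]
width: 0.505
grip_force: 30.0
```

The gable is gripped at 0.505 (44 mm), as expected. I'll lift it, turn it, and stop over the oblong pedestal for a fresh measurement now that it's empty.

>>> {"name": "servo_tool", "arguments": {
  "xyz": [
    [0,0,-0.04],
    [0,0,-0.07],
    [0,0,-0.08],
    [0,0,-0.08],
    [0,0,-0.08],
    [0,0,-0.025],
    [0,0,0],
    [0,0,0],
    [0,0,0]
  ],
  "dr": [
    [0,0,0],
    [0,0,0.034],
    [0,0,0.034],
    [0,0,0.034],
    [0,0,0.034],
    [0,0,0.035],
    [0,0,0.035],
    [0,0,0.034],
    [0,0,0]
  ],
  "gripper": [-0.1,-0.1,-0.1,-0.1,-0.1,-0.1,-0.1,-0.1,-0.1]
}}

```text
time: 46.42
position: [0.4836, -0.0567, 0.2485]
eef_rot: [3.14, -0.0, -0.575]
wrist_force: [0.3, 1.0, -2.8]
width: 0.505
grip_force: 30.0
```

>>> {"name": "servo_tool", "arguments": {
  "xyz": [
    [0.0483,0.0608,0],
    [0.0483,0.0608,0],
    [0.0483,0.0608,0],
    [0.0483,0.0608,0],
    [0.0483,0.0608,0],
    [0.0483,0.0608,0],
    [0.0483,0.0608,0],
    [0,0,0],
    [0,0,0],
    [0,0,0]
  ],
  "dr": [
    [0,0,0],
    [0,0,0],
    [0,0,0],
    [0,0,0],
    [0,0,0],
    [0,0,0],
    [0,0,0],
    [0,0,0],
    [0,0,0],
    [0,0,0]
  ],
  "gripper": [-0.1,-0.1,-0.1,-0.1,-0.1,-0.1,-0.1,-0.1,-0.1,-0.1]
}}

```text
time: 47.25
position: [0.5058, -0.2719, 0.2481]
eef_rot: [3.141, 0.001, -0.567]
wrist_force: [-0.4, 1.1, -3.7]
width: 0.507
grip_force: 30.0
```

```bash
python3 - <<'E'
from h import *
m,i=snap("w20");c=(.577,-.311)
h=cv2.cvtColor(rect(m,i,c,.04),cv2.COLOR_BGR2HSV);ped=big(h[...,1]<103,c);print("ped",box(ped))
s=env.state();print(s["wrist_force"].round(1),s["width"],s["grip_force"])
b=box(ped);go(b[0],b[1],.105,np.deg2rad(b[4]-90))
print(np.deg2rad(b[4]-90))
E
```

```text
tcp [ 0.506  -0.2714  0.2484] rot [ 3.1413e+00  7.0000e-04 -5.6640e-01] cam [ 0.5741 -0.317   0.3857]
ped [  0.5745  -0.3155  78.0493 123.9837  57.2648]
[-0.5  0.5 -3.2] 0.4999015310757707 29.971724865026772
shift mm [8.150e+01 1.000e-01 1.434e+02] norm [2.038e-01 2.000e-04 3.585e-01] rows>= 3.9556871327381424 turn norm 0.0016 tilt [ 3.1413e+00  7.0000e-04 -5.6640e-01] j [ 1.08  0.32 -0.81  1.56  0.24  1.36 -1.9 ]
-0.5713370212988478
```

>>> {"name": "servo_tool", "arguments": {
  "xyz": [
    [0.067,0,0],
    [0.067,0,0],
    [0.0675,0,0],
    [0,0,0.06],
    [0,0,0.06],
    [0,0,0.06],
    [0,0,0.06],
    [0,0,0.05],
    [0,0,0],
    [0,0,0]
  ],
  "dr": [
    [0,0,0.0016],
    [0,0,0],
    [0,0,0],
    [0,0,0],
    [0,0,0],
    [0,0,0],
    [0,0,0],
    [0,0,0],
    [0,0,0],
    [0,0,0]
  ],
  "gripper": [-0.1,-0.1,-0.1,-0.1,-0.1,-0.1,-0.1,-0.1,-0.1,-0.1]
}}

```text
time: 48.13
position: [0.5735, -0.315, 0.1325]
eef_rot: [3.141, 0.002, -0.572]
wrist_force: [0.7, 0.8, -2.7]
width: 0.505
grip_force: 30.0
```

```bash
python3 - <<'E'
from h import *
go(.5745-.0009*.841,-.3155+.0009*.541,.0995,-.5713)
E
```

```text
shift mm [ 0.2 -0.2 33. ] norm [ 0.0006 -0.0004  0.0826] rows>= 0.7924065780358844 turn norm -0.0003 tilt [ 3.1411e+00  1.6000e-03 -5.7230e-01] j [ 0.96  0.59 -0.73  1.48  0.4   1.23 -1.97]
```

>>> {"name": "servo_tool", "arguments": {
  "xyz": [
    [0,0,0.03],
    [0,0,0.025],
    [0,0,0.015],
    [0,0,0.008],
    [0,0,0.003],
    [0,0,0],
    [0,0,0]
  ],
  "dr": [
    [0,0,0],
    [0,0,0],
    [0,0,0],
    [0,0,0],
    [0,0,0],
    [0,0,0],
    [0,0,0]
  ],
  "gripper": [-0.1,-0.1,-0.1,-0.1,-0.1,-0.1,-0.1]
}}

```text
time: 48.72
position: [0.574, -0.3161, 0.1008]
eef_rot: [3.141, -0.001, -0.574]
wrist_force: [-0.1, -0.6, -3.7]
width: 0.504
grip_force: 30.0
```

>>> {"name": "servo_tool", "arguments": {
  "xyz": [
    [0,0,0.003],
    [0,0,0],
    [0,0,0]
  ],
  "dr": [
    [0,0,0],
    [0,0,0],
    [0,0,0]
  ],
  "gripper": [-0.1,-0.1,-0.1]
}}

```text
time: 48.97
position: [0.5738, -0.3161, 0.0994]
eef_rot: [3.141, -0.0, -0.574]
wrist_force: [-0.3, -0.1, -3.2]
width: 0.501
grip_force: 30.0
```

>>> {"name": "servo_tool", "arguments": {
  "xyz": [
    [-0.0017,-0.0022,0],
    [0,0,0.003],
    [0,0,0],
    [0,0,0]
  ],
  "dr": [
    [0,0,-0.0009],
    [0,0,0],
    [0,0,0],
    [0,0,0]
  ],
  "gripper": [-0.1,-0.1,-0.1,-0.1]
}}

```text
time: 49.3
position: [0.5738, -0.3148, 0.0987]
eef_rot: [3.141, -0.001, -0.571]
wrist_force: [-3.6, 2.2, 4.9]
width: 0.503
grip_force: 30.0
```

>>> {"name": "servo_tool", "arguments": {
  "xyz": [
    [0,0,0.0025],
    [0,0,0],
    [0,0,0]
  ],
  "dr": [
    [0,0,0],
    [0,0,0],
    [0,0,0]
  ],
  "gripper": [-0.1,-0.1,-0.1]
}}

```text
time: 49.55
position: [0.5739, -0.3148, 0.0987]
eef_rot: [3.141, -0.001, -0.571]
wrist_force: [-8.1, 3.5, 14.3]
width: 0.5
grip_force: 30.0
```

>>> {"name": "servo_tool", "arguments": {
  "xyz": [
    [0,0,-0.0035],
    [0,0,0],
    [0,0,0],
    [0,0,0],
    [0,0,0],
    [0,0,0],
    [0,0,0],
    [0,0,0],
    [0,0,0],
    [0,0,0]
  ],
  "dr": [
    [0,0,0],
    [0,0,0],
    [0,0,0],
    [0,0,0],
    [0,0,0],
    [0,0,0],
    [0,0,0],
    [0,0,0],
    [0,0,0],
    [0,0,0]
  ],
  "gripper": [-0.1,0,0.05,0.1,0.2,0.4,0.7,1,1,1]
}}

```text
time: 50.38
position: [0.5737, -0.315, 0.0984]
eef_rot: [3.141, -0.0, -0.572]
wrist_force: [-0.4, -0.5, 1.1]
width: 0.898
grip_force: 0.0
```

>>> {"name": "servo_tool", "arguments": {
  "xyz": [
    [0,0,0],
    [0,0,0],
    [0,0,-0.005],
    [0,0,0]
  ],
  "dr": [
    [0,0,0],
    [0,0,0],
    [0,0,0],
    [0,0,0]
  ],
  "gripper": [1,1,1,1]
}}

```text
time: 50.72
position: [0.5738, -0.315, 0.1008]
eef_rot: [3.141, -0.001, -0.572]
wrist_force: [-0.2, -0.4, 0.8]
width: 0.994
grip_force: 0.0
```

>>> {"name": "servo_tool", "arguments": {
  "xyz": [
    [0,0,-0.02],
    [0,0,-0.05],
    [0,0,-0.08],
    [0,0,-0.08],
    [0,0,-0.08],
    [0,0,-0.057],
    [-0.068,0,0],
    [-0.068,0,0],
    [-0.067,0,0],
    [0,0,0]
  ],
  "dr": [
    [0,0,0],
    [0,0,0],
    [0,0,0],
    [0,0,0],
    [0,0,0],
    [0,0,0],
    [0,0,0],
    [0,0,0],
    [0,0,0],
    [0,0,0]
  ],
  "gripper": [1,1,1,1,1,1,1,1,1,1]
}}

```text
time: 51.55
position: [0.5028, -0.2683, 0.248]
eef_rot: [3.139, 0.001, -0.57]
wrist_force: [1.1, 0.5, -0.1]
width: 1.003
grip_force: 0.0
```

>>> {"name": "servo_tool", "arguments": {
  "xyz": [
    [0,0,0],
    [0,0,0],
    [0,0,0]
  ],
  "dr": [
    [0,0,0],
    [0,0,0],
    [0,0,0]
  ],
  "gripper": [1,1,1]
}}

```text
time: 51.8
position: [0.5059, -0.2715, 0.2475]
eef_rot: [3.141, -0.001, -0.572]
wrist_force: [0.2, 0.1, -0.4]
width: 0.999
grip_force: 0.0
```

```bash
python3 - <<'E'
from h import *
m,i=snap("w21");c=(.577,-.311)
h=cv2.cvtColor(rect(m,i,c,.04),cv2.COLOR_BGR2HSV);ped=big(h[...,1]<103,c);print("ped",box(ped))
h=cv2.GaussianBlur(cv2.cvtColor(rect(m,i,c,.104),cv2.COLOR_BGR2HSV),(3,3),0).astype(int)
a=-.5713;u=np.array([np.cos(a),np.sin(a)]);w=np.array([-u[1],u[0]]);o=np.array([.5745,-.3155])
def S(t,k): return h[tuple(((o+u*t/1000+w*k/1000-c+.1)*2000).round().astype(int)[::-1])]
def prof(f,r):
    v=np.array([f(k)[1:] for k in r]);g=np.abs(v[4:]-v[:-4]).sum(1);q=r[2:-2];n=(q<0);m_=q.mean();return q,g
r=np.arange(-60,60.5,.5)
for t in range(-30,31,10):
    q,g=prof(lambda k:S(t,k),np.arange(-30,30.5,.5));n=(q<-12);p=q>12;print("across",t,q[n][g[n].argmax()],q[p][g[p].argmax()],g[n].max(),g[p].max())
for k in (-15,-10,10,15):
    q,g=prof(lambda t:S(t,k),np.arange(-50,50.5,.5));n=(q<-30);p=q>30;print("along",k,q[n][g[n].argmax()],q[p][g[p].argmax()],g[n].max(),g[p].max())
go(.6414,.1305,.25,.47)
E
```

```text
tcp [ 0.5059 -0.2713  0.2473] rot [ 3.1416e+00 -4.0000e-04 -5.7170e-01] cam [ 0.5738 -0.3166  0.3853]
ped [  0.5746  -0.3155  78.1077 124.0496  57.2005]
across -30 -24.0 29.0 17 22
across -20 -23.0 20.5 18 20
across -10 -23.0 21.0 16 16
across 0 -23.0 21.5 13 19
across 10 -23.5 29.0 14 23
across 20 -24.0 29.0 14 25
across 30 -23.5 29.0 14 22
along -15 -49.0 49.0 42 56
along -10 -49.0 49.0 44 59
along 10 -49.0 49.0 48 57
along 15 -49.0 49.0 49 52
shift mm [ 302.7 -296.9   -2.7] norm [ 0.7569 -0.7423 -0.0067] rows>= 10.168949145329316 turn norm -0.3316 tilt [ 3.1416e+00 -4.0000e-04 -5.7170e-01] j [ 1.08  0.32 -0.82  1.57  0.24  1.36 -1.9 ]
```

The gable is on the oblong pedestal, parallel to it and about 1 mm off centre across. Now I'll go to the acorn.

>>> {"name": "servo_tool", "arguments": {
  "xyz": [
    [0,0,0],
    [0,0,0],
    [0,0,0],
    [0,0,0],
    [0,0,0],
    [0,0,0],
    [0,0,0],
    [0,0,0],
    [0,0,0]
  ],
  "dr": [
    [0,0,-0.0368],
    [0,0,-0.0368],
    [0,0,-0.0368],
    [0,0,-0.0368],
    [0,0,-0.0368],
    [0,0,-0.0368],
    [0,0,-0.0368],
    [0,0,-0.0368],
    [0,0,-0.0368]
  ],
  "gripper": [1,1,1,1,1,1,1,1,1]
}}

```text
time: 52.6
position: [0.5059, -0.2712, 0.2471]
eef_rot: [-3.141, -0.0, 0.475]
wrist_force: [-1.1, 0.1, -0.7]
width: 1.002
grip_force: 0.0
```

>>> {"name": "servo_tool", "arguments": {
  "xyz": [
    [0.069,-0.0675,0],
    [0.069,-0.0675,0],
    [0.069,-0.0675,0],
    [0.069,-0.0675,0],
    [0.069,-0.0675,0],
    [0.069,-0.0675,0],
    [0.069,-0.0675,0],
    [0.069,-0.0675,0],
    [0.069,-0.0675,0],
    [0,0,0]
  ],
  "dr": [
    [0,0,0],
    [0,0,0],
    [0,0,0],
    [0,0,0],
    [0,0,0],
    [0,0,0],
    [0,0,0],
    [0,0,0],
    [0,0,0],
    [0,0,0]
  ],
  "gripper": [1,1,1,1,1,1,1,1,1,1]
}}

```text
time: 53.43
position: [0.6173, 0.0683, 0.2469]
eef_rot: [-3.137, -0.002, 0.48]
wrist_force: [-0.2, 1.7, 0.6]
width: 1.002
grip_force: 0.0
```

```bash
python3 - <<'E'
from h import *
import pickle
go(.6413,.1305,.0725)
m,i=pickle.load(open("w21.pkl","rb"));c=(.577,-.311)
h=cv2.GaussianBlur(cv2.cvtColor(rect(m,i,c,.104),cv2.COLOR_BGR2HSV),(3,3),0).astype(int)
a=-.5713;u=np.array([np.cos(a),np.sin(a)]);w=np.array([-u[1],u[0]]);o=np.array([.5745,-.3155])
S=lambda t,k:h[tuple(((o+u*t/1000+w*k/1000-c+.1)*2000).round().astype(int)[::-1])]
q=np.arange(-46,46.5,.5)
for k in (-12,12):
    v=np.array([S(t,k)[1:] for t in q]);g=np.abs(v[4:]-v[:-4]).sum(1);r=q[2:-2];n=(r<-30);p=r>30;print("along",k,r[n][g[n].argmax()],r[p][g[p].argmax()],g[n].max(),g[p].max())
m,i=snap("w22")   # acorn on the board, seen on approach
h=cv2.cvtColor(rect(m,i,(.6414,.1309),.032),cv2.COLOR_BGR2HSV);g=big((h[...,1]<70)&(h[...,2]>150),(.6414,.1309));print("pale",box(g))
E
```

```text
shift mm [ 50.  -44.1 174.4] norm [ 0.1249 -0.1101  0.436 ] rows>= 4.476622164935409 turn norm 0 tilt [-3.1369e+00 -2.0000e-03  4.8000e-01] j [ 0.55  0.51 -1.02  1.43  0.43  1.44 -1.56]
along -12 -37.5 41.0 14 13
along 12 -36.5 40.5 16 18
tcp [0.6173 0.0643 0.2467] rot [-3.1385e+00 -7.0000e-04  4.7710e-01] cam [0.6891 0.1044 0.3848]
pale [ 0.6339  0.1377 45.5    47.9999 90.    ]
```

>>> {"name": "servo_tool", "arguments": {
  "xyz": [
    [0.0645,-0.06,0],
    [0.0645,-0.06,0],
    [0,0,0.08],
    [0,0,0.08],
    [0,0,0.04],
    [0,0,0],
    [0,0,0],
    [0,0,0]
  ],
  "dr": [
    [0,0,0],
    [0,0,0],
    [0,0,0],
    [0,0,0],
    [0,0,0],
    [0,0,0],
    [0,0,0],
    [0,0,0]
  ],
  "gripper": [1,1,1,1,1,1,1,1]
}}

```text
time: 54.15
position: [0.6424, 0.1239, 0.1684]
eef_rot: [3.141, -0.001, 0.468]
wrist_force: [0.7, 0.0, 0.5]
width: 1.001
grip_force: 0.0
```

```bash
python3 - <<'E'
from h import *
print(env.state()["position"]);go(.6413,.1305,.0735)
E
```

```text
[0.64235268 0.12394736 0.16839037]
shift mm [ 2.  -6.3 94.9] norm [ 0.005  -0.0158  0.2372] rows>= 2.2811072900919247 turn norm 0 tilt [ 3.1412e+00 -1.3000e-03  4.6790e-01] j [ 0.4   0.64 -0.97  1.44  0.53  1.34 -1.7 ]
```

>>> {"name": "servo_tool", "arguments": {
  "xyz": [
    [0.005,-0.0158,0],
    [0,0,0.06],
    [0,0,0.06],
    [0,0,0.06],
    [0,0,0.035],
    [0,0,0.02],
    [0,0,0],
    [0,0,0]
  ],
  "dr": [
    [0,0,0],
    [0,0,0],
    [0,0,0],
    [0,0,0],
    [0,0,0],
    [0,0,0],
    [0,0,0],
    [0,0,0]
  ],
  "gripper": [1,1,1,1,1,1,1,1]
}}

```text
time: 54.82
position: [0.6409, 0.1311, 0.0741]
eef_rot: [3.141, -0.001, 0.469]
wrist_force: [0.1, -0.2, 0.7]
width: 1.003
grip_force: 0.0
```

>>> {"name": "servo_tool", "arguments": {
  "xyz": [
    [0,0,0],
    [0,0,0],
    [0,0,0],
    [0,0,0],
    [0,0,0],
    [0,0,0],
    [0,0,0],
    [0,0,0],
    [0,0,0],
    [0,0,0]
  ],
  "dr": [
    [0,0,0],
    [0,0,0],
    [0,0,0],
    [0,0,0],
    [0,0,0],
    [0,0,0],
    [0,0,0],
    [0,0,0],
    [0,0,0],
    [0,0,0]
  ],
  "gripper": [0.7,0.5,0.4,0.35,0.3,0.26,0.23,0.2,0.17,0.14]
}}

```text
time: 55.65
position: [0.6404, 0.1306, 0.0729]
eef_rot: [3.141, 0.001, 0.469]
wrist_force: [0.9, -0.3, 0.3]
width: 0.585
grip_force: 0.9
```

>>> {"name": "servo_tool", "arguments": {
  "xyz": [
    [0,0,0],
    [0,0,0],
    [0,0,0],
    [0,0,0],
    [0,0,0],
    [0,0,0]
  ],
  "dr": [
    [0,0,0],
    [0,0,0],
    [0,0,0],
    [0,0,0],
    [0,0,0],
    [0,0,0]
  ],
  "gripper": [0.11,0.09,0.06,0.03,0,0]
}}

```text
time: 56.15
position: [0.6405, 0.1304, 0.0729]
eef_rot: [3.141, 0.0, 0.469]
wrist_force: [1.4, -2.4, 0.2]
width: 0.568
grip_force: 30.0
```

```bash
python3 - <<'E'
from h import *
go(.4883,-.0527,.25,.47)
E
```

```text
shift mm [-218.6   94.4 -177.1] norm [-0.5465  0.2359 -0.4427] rows>= 7.1159747540334894 turn norm -0.0004 tilt [3.1409e+00 5.0000e-04 4.6870e-01] j [ 0.36  0.73 -0.91  1.52  0.6   1.19 -1.75]
```

>>> {"name": "servo_tool", "arguments": {
  "xyz": [
    [0,0,-0.04],
    [0,0,-0.08],
    [0,0,-0.08],
    [0,0,-0.08],
    [0,0,-0.08],
    [0,0,-0.08],
    [-0.08,0.0345,0],
    [-0.08,0.0345,0],
    [-0.08,0.0345,0]
  ],
  "dr": [
    [0,0,0],
    [0,0,0],
    [0,0,0],
    [0,0,0],
    [0,0,0],
    [0,0,0],
    [0,0,0],
    [0,0,0],
    [0,0,0]
  ],
  "gripper": [0,0,0,0,0,0,0,0,0]
}}

```text
time: 56.9
position: [0.5721, 0.0513, 0.2498]
eef_rot: [-3.141, 0.0, 0.472]
wrist_force: [0.0, -1.2, -3.2]
width: 0.564
grip_force: 30.0
```

>>> {"name": "servo_tool", "arguments": {
  "xyz": [
    [-0.08,0.0345,0],
    [-0.08,0.0345,0],
    [-0.08,0.0345,0],
    [-0.068,0.029,0],
    [0,0,0],
    [0,0,0],
    [0,0,0]
  ],
  "dr": [
    [0,0,0],
    [0,0,0],
    [0,0,0],
    [0,0,0],
    [0,0,0],
    [0,0,0],
    [0,0,0]
  ],
  "gripper": [0,0,0,0,0,0,0]
}}

```text
time: 57.48
position: [0.4875, -0.0515, 0.2497]
eef_rot: [3.141, 0.0, 0.47]
wrist_force: [-0.1, -0.1, -2.9]
width: 0.56
grip_force: 30.0
```

```bash
python3 - <<'E'
from h import *
s=env.state();print(s["position"],s["wrist_force"],s["width"]);go(.4877,-.053,.099)
E
```

```text
[ 0.48754779 -0.05153852  0.24966144] [-0.1068571  -0.12627402 -2.92010641] 0.5597159278159516
shift mm [ -0.5   1.4 150.7] norm [-0.0013  0.0034  0.3767] rows>= 3.6131559498880135 turn norm 0 tilt [3.1407e+00 2.0000e-04 4.6980e-01] j [ 1.08  0.15 -1.14  1.76  0.15  1.32 -1.19]
```

>>> {"name": "servo_tool", "arguments": {
  "xyz": [
    [-0.0013,0.0034,0],
    [0,0,0.06],
    [0,0,0.06],
    [0,0,0.06],
    [0,0,0.06],
    [0,0,0.06],
    [0,0,0.04],
    [0,0,0.025],
    [0,0,0.01],
    [0,0,0]
  ],
  "dr": [
    [0,0,0],
    [0,0,0],
    [0,0,0],
    [0,0,0],
    [0,0,0],
    [0,0,0],
    [0,0,0],
    [0,0,0],
    [0,0,0],
    [0,0,0]
  ],
  "gripper": [0,0,0,0,0,0,0,0,0,0]
}}

```text
time: 58.32
position: [0.4878, -0.053, 0.0987]
eef_rot: [-3.141, 0.001, 0.471]
wrist_force: [0.1, -0.5, -3.0]
width: 0.562
grip_force: 30.0
```

>>> {"name": "servo_tool", "arguments": {
  "xyz": [
    [0,0,0.003],
    [0,0,0],
    [0,0,0]
  ],
  "dr": [
    [0,0,0],
    [0,0,0],
    [0,0,0]
  ],
  "gripper": [0,0,0]
}}

```text
time: 58.57
position: [0.4882, -0.0542, 0.0987]
eef_rot: [3.14, -0.0, 0.469]
wrist_force: [-0.4, 0.3, -2.5]
width: 0.564
grip_force: 30.0
```

>>> {"name": "servo_tool", "arguments": {
  "xyz": [
    [0,0,0.003],
    [0,0,0],
    [0,0,0]
  ],
  "dr": [
    [0,0,0],
    [0,0,0],
    [0,0,0]
  ],
  "gripper": [0,0,0]
}}

```text
time: 58.82
position: [0.4877, -0.0542, 0.0969]
eef_rot: [3.141, 0.0, 0.469]
wrist_force: [0.4, -0.8, -4.5]
width: 0.561
grip_force: 30.0
```

>>> {"name": "servo_tool", "arguments": {
  "xyz": [
    [0.0013,-0.0027,0.003],
    [0,0,0],
    [0,0,0.002],
    [0,0,0],
    [0,0,0]
  ],
  "dr": [
    [0,0,0],
    [0,0,0],
    [0,0,0],
    [0,0,0],
    [0,0,0]
  ],
  "gripper": [0,0,0,0,0]
}}

```text
time: 59.23
position: [0.4877, -0.0528, 0.0948]
eef_rot: [3.141, 0.0, 0.469]
wrist_force: [-0.7, 0.8, 0.5]
width: 0.563
grip_force: 30.0
```

>>> {"name": "servo_tool", "arguments": {
  "xyz": [
    [0,0,0.0015],
    [0,0,0],
    [0,0,0]
  ],
  "dr": [
    [0,0,0],
    [0,0,0],
    [0,0,0]
  ],
  "gripper": [0,0,0]
}}

```text
time: 59.48
position: [0.4877, -0.0528, 0.0948]
eef_rot: [3.141, 0.001, 0.469]
wrist_force: [-5.1, 0.1, 10.0]
width: 0.563
grip_force: 30.0
```

Set down. I'll release slowly.

>>> {"name": "servo_tool", "arguments": {
  "xyz": [
    [0,0,-0.0025],
    [0,0,0],
    [0,0,0],
    [0,0,0],
    [0,0,0],
    [0,0,0],
    [0,0,0],
    [0,0,0],
    [0,0,0],
    [0,0,0]
  ],
  "dr": [
    [0,0,0],
    [0,0,0],
    [0,0,0],
    [0,0,0],
    [0,0,0],
    [0,0,0],
    [0,0,0],
    [0,0,0],
    [0,0,0],
    [0,0,0]
  ],
  "gripper": [0,0.12,0.16,0.22,0.35,0.6,1,1,1,1]
}}

```text
time: 60.32
position: [0.4876, -0.0529, 0.0951]
eef_rot: [3.141, 0.0, 0.469]
wrist_force: [0.2, -0.6, 0.2]
width: 0.952
grip_force: 0.0
```

>>> {"name": "servo_tool", "arguments": {
  "xyz": [
    [0,0,0],
    [0,0,-0.005],
    [0,0,-0.02],
    [0,0,-0.05],
    [0,0,-0.08],
    [0,0,-0.08],
    [0,0,-0.08],
    [0,0,-0.07],
    [0,0,0]
  ],
  "dr": [
    [0,0,0],
    [0,0,0],
    [0,0,0],
    [0,0,0],
    [0,0,0],
    [0,0,0],
    [0,0,0],
    [0,0,0],
    [0,0,0]
  ],
  "gripper": [1,1,1,1,1,1,1,1,1]
}}

```text
time: 61.07
position: [0.49, -0.0522, 0.2547]
eef_rot: [3.136, -0.005, 0.47]
wrist_force: [1.3, 0.3, 0.8]
width: 1.001
grip_force: 0.0
```

>>> {"name": "servo_tool", "arguments": {
  "xyz": [
    [-0.068,0,0],
    [-0.068,0,0],
    [-0.067,0,0],
    [0,0,0],
    [0,0,0],
    [0,0,0]
  ],
  "dr": [
    [0,0,0],
    [0,0,0],
    [0,0,0],
    [0,0,0],
    [0,0,0],
    [0,0,0]
  ],
  "gripper": [1,1,1,1,1,1]
}}

```text
time: 61.57
position: [0.4156, -0.0893, 0.2494]
eef_rot: [3.14, 0.0, 0.469]
wrist_force: [0.1, 0.3, 0.1]
width: 1.001
grip_force: 0.0
```

```bash
python3 - <<'E'
from h import *
m,i=snap("w23");c=(.488,-.053)
h=cv2.cvtColor(rect(m,i,c,.04),cv2.COLOR_BGR2HSV);ped=big(h[...,1]<103,c);print("round",circ(ped))
h=cv2.GaussianBlur(cv2.cvtColor(rect(m,i,c,.054),cv2.COLOR_BGR2HSV),(3,3),0).astype(int)
P=[]
for a in np.arange(0,2*np.pi,.1):   # foot rim: strongest radial edge near 33 mm
    rr=np.arange(24,44,.5);v=np.array([h[tuple((200+2*r*np.array([np.sin(a),np.cos(a)])).round().astype(int))][1:] for r in rr]);g=np.abs(v[4:]-v[:-4]).sum(1);r=rr[2:-2][g.argmax()];P.append(np.array(c)+r/1000*np.array([np.cos(a),np.sin(a)]))
P=np.array(P);f=circ(P);d=np.linalg.norm(P-f[0],axis=1);k=abs(d-np.median(d))<.002;print("foot",circ(P[k]),k.mean())
# other finials still standing: tips/feet from fixed cameras by pale-stone outline at the base heights
s=env.state();print(s["time"],s["wrist_force"].round(1),s["grip_force"])
t=optics.grab_frame("top");sc=optics.grab_frame("scene")
cv2.imwrite("pics/top9.png",t);cv2.imwrite("pics/scene9.png",sc)
for n,p in dict(acorn=(.4883,-.0527,.13),pyr=(.4862,.2711,.13),gable=(.5745,-.3155,.126)).items():
    for cam,im in (("top",t),("scene",sc)):
        M=optics.camera_model(cam);q=np.array(M["intrinsics"])@((np.array(M["extrinsics"])@[*p,1])[:3]);u,v=(q[:2]/q[2]).round().astype(int);print(n,cam,(u,v),cv2.cvtColor(im[v-2:v+6:3,u-1:u+2],cv2.COLOR_BGR2HSV)[:,1].tolist())
E
```

```text
tcp [ 0.4158 -0.0889  0.2493] rot [ 3.1411 -0.      0.4698] cam [ 0.4877 -0.0531  0.3871]
round (array([ 0.4885, -0.0525]), 0.0562)
foot (array([ 0.489 , -0.0527]), 0.0292) 1.0
61.6167 [-0.5 -0.4  0.1] 0.0
acorn top (np.int64(312), np.int64(178)) [[22, 94, 30], [29, 52, 133], [19, 72, 171]]
acorn scene (np.int64(234), np.int64(191)) [[15, 148, 140], [20, 81, 223], [20, 80, 223]]
pyr top (np.int64(177), np.int64(179)) [[22, 71, 155], [33, 47, 221], [19, 72, 149]]
pyr scene (np.int64(361), np.int64(200)) [[16, 146, 154], [18, 86, 213], [19, 86, 214]]
gable top (np.int64(419), np.int64(144)) [[20, 68, 168], [20, 71, 159], [20, 70, 156]]
gable scene (np.int64(125), np.int64(204)) [[16, 149, 149], [19, 84, 216], [19, 84, 216]]
```

The acorn is within 0.5 mm of the round centre. In the scene camera all three tips sit at their expected heights, and the arm touches nothing. I'm handing it in.

```bash
python3 -c "
from workcell import sign_off
print(sign_off())"
```

```text
the job is handed in; nothing more can be done
None
```

The job is handed in: after the acorn was set aside on the board, each finial stands upright on its matching pedestal, square and within about 2 mm of centre; the pyramid jammed on a finger on the first try and was freed by pressing it (up to about 90 N at the wrist) against the oblong pedestal.

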